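Charge the bead mill and hold its cover at the inspection angle

TASK

Tip all six grinding balls from the square steel cup into the open hopper on top of the bead mill, then stand the empty cup upright on the bench and let go of it. After that lift the mill's hinged cover (it has a grip bar along its front edge) until it lies at the same slope as the pointer beside it, and finish still holding it there with the gripper, because it falls shut if let go. Do not shift the pointer or disturb the other things on the bench.

Things in the scene. Friction and masses are not known exactly. Their poses are not given: they have to be found in the camera images.
- mill: bench-top bead mill, fixed: white housing 220 mm deep (x) x 360 mm wide (y) x 120 mm tall, yaw within 0.3 rad. Origin: centre of its underside; -x is its front, +y its left as the robot sees it. On its top: the hopper (left), the hinged cover (right, over the front half) with a grey housing 30 mm tall behind its hinge, and the pointer with its scale along the cover's right edge
- hopper: open grey box on the left of the mill's top, 130 x 130 mm outside, 55 mm deep, walls 4 mm, floor 4 mm, turned as the mill. Origin: centre of its underside, 120 mm above the bench (rim 175 mm above the bench)
- cup: square steel cup, open at the top: 56 x 56 mm outside, 62 mm tall, straight walls and floor 3 mm, 90 to 145 g empty, holding the six balls at the start. Origin: centre of its underside, z up through the mouth, x and y square to its flat sides. Stands on the bench at the left or the right of the mill, at any yaw
- ball0_center (a point): centre of one of six loose white ceramic balls, 16 mm across, 13 g each
- ball1_center (a point): centre of one of six loose white ceramic balls, 16 mm across, 13 g each
- ball2_center (a point): centre of one of six loose white ceramic balls, 16 mm across, 13 g each
- ball3_center (a point): centre of one of six loose white ceramic balls, 16 mm across, 13 g each
- ball4_center (a point): centre of one of six loose white ceramic balls, 16 mm across, 13 g each
- ball5_center (a point): centre of one of six loose white ceramic balls, 16 mm across, 13 g each
- cover (a joint): angle of the cover, rad: 0 lying shut (level), growing as its front edge is lifted, stop at 1.45. Freely hinged about a horizontal axis along the mill's y, 134 mm above the bench; it falls shut when let go. The cover, a white panel 112 x 150 x 6 mm with a bar on two side arms, weighs 0.2 to 0.33 kg
- cover_hinge (a point): point on the hinge axis at the middle of the cover's width (mill frame: 5, -75, 134 mm); the hinge axis is the y axis of this point
- cover_bar (a point): middle of the cover's round steel grip bar, 12 mm diameter, 130 mm free length, parallel to the hinge and 165 mm from it; shut, it lies 50 mm in front of the mill's front face, 134 mm above the bench. A gap of 43 mm between bar and panel lets it be pinched from above. Axes turn with the cover; -x points from hinge to bar
- pointer (a joint): angle the pointer is set to, rad, in the same sense and about the same axis as cover (0 level to the front, 1.57 upright). Between 0.6 and 1.1; stiff, it is not to be moved
- pointer_tip (a point): tip of the dark pointer, a flat arm 108 mm long, 9 mm wide with a 16 mm broad end, on the hinge axis 101 mm to the right of the cover's middle, just right of a pale upright arc with ticks every 15 degrees. Its -x points from the hinge to the tip
- reagent: bystander: amber glass bottle, 70 mm wide, 150 mm tall, black cap. Origin: centre of its underside
- solvent: bystander: clear bottle, 72 mm wide, 130 mm tall, paper label. Origin: centre of its underside
- standard: bystander: small amber jar, 40 mm wide, 60 mm tall. Origin: centre of its underside
- spanner: bystander: flat steel spanner lying on the bench, 150 mm long along its x. Origin: middle of its length on its underside
- tip_box: bystander: closed box with a grey lid, 85 x 120 x 64 mm. Origin: centre of its underside
- weigh_cup: bystander: shallow white ceramic dish, 60 mm wide, 30 mm tall. Origin: centre of its underside

How it is judged:
By the outcome, as a careful person would: the job done as asked, in the order asked, and still so for the second after the job is handed in, while the arm keeps its last pose, push and grip.
It also fails if it takes over 64 s, if anything falls off the work surface, if the arm or the gripper's body presses on something with over 40 N, if the wrist force passes 120 N, or if a joint passes its speed limit or range.

ROBOT

A 6-joint arm with a two-finger parallel gripper is mounted at the origin on the work surface. World frame = base frame: x ahead of the robot, y to its left, z up, the work surface at z = 0. Lengths are in m, angles in rad, forces in N, time in s.
With the tool pointing down it reaches from about 0.425 to 0.95 m from the base axis. Payload 3.5 kg.
Tool frame: the origin (TCP) lies at the very end of the fingers, on their centre line; the grasp point (between the pads) lies 19 mm behind it; z points along the fingers, y is the line along which they close (so a half turn about z gives the same grasp; the last joint's range is limited). The gripper opens to 85 mm and grips with 20 to 120 N. Pads are 22 mm wide; open, the fingers measure 114 mm over their backs; the gripper's body (76 mm by 85 mm) begins 54 mm behind the grasp point. The pads swing forward as they close: fully open they stand 13 mm farther back than shut.
Start: joints at [1.072, 0.286, 1.577, -0, 1.279, -0.15], TCP at [0.231, 0.634, 0.231] pointing down, gripper open.
Joint ranges: [-2.77, 2.77], [-0.9, 2.22], [0.21, 2.48], [-1.53, 4.67], [0.24, 2.81], [-2.84, 2.84]. Speed limits (rad/s): [2.79, 2.79, 3.14, 3.14, 3.14, 3.14].

INTERFACE

Orientations are given as a unit quaternion [x, y, z, w].
In Python, from plant import ctrl gives the robot as it stands.
- The arm moves only by the tool carry_out, never from a script. Its argument "deltas" is one flat list of numbers, 6 for each row, row after row: the shift along the tool's x, y, z in m, then the turn, a rotation vector about the tool's x, y, z in rad. A call has 1 to 5 rows; each row is the pose to reach, as a shift and turn from the pose commanded when the call began, along the tool's axes at that moment; what a row does not reach only later rows make up. A row lasts 1/8 s, in which the tool goes at most 62.5 mm and 10.7 degrees, less where a joint would pass 70% of its speed; a pose out of reach is approached as far as the arm can. A call with a gripper value outside its range is refused whole. "grip" is the opening in per cent of the stroke, from 0 (shut) to 100 (fully open), set as the call begins (left out, the last holds). The fingers move at their own pace and stop on an object; "grip_force" is the grip in N (left out, the last holds). Time passes only in rows, so rows that repeat a pose let the fingers close. It gives the time, the measured TCP pose, the force, the opening and the grip force at its end, in the units of the state.
- ctrl.get_state(): the state, without advancing time (a new reading comes with each control period).
- ctrl.read_camera(name): name is "scene" or "top" or "wrist"; returns (picture, depth): 420x560x3 uint8, red, green, blue; 420x560 float32, m along the optical axis (not along the pixel's ray), 0 where there is no reading.
- ctrl.camera_model(name): a dict with "intrinsics" (3x3 intrinsics, pixels), "extrinsics" (4x4, takes a point from world to camera coordinates); the wrist camera has in their place "hand_eye" (4x4, takes a point from camera to tool coordinates, whose origin is the TCP and whose axes are the flange's). Camera axes: x right, y down, z forward; pixel columns grow to the right and rows downward; lengths in m; the calibration is good to about 2 mm. The wrist camera is an equidistant fisheye: a pixel r from the principal point sees the ray r / f radians off the axis. A picture is of the moment at which its call begins: read the wrist's pose just before it. camera_model takes no time and is no camera call.
- ctrl.sign_off(): hands the job in; it is judged then, once.
Trained networks look in the newest picture that a camera, given by its name, has taken for a name from the list of things; names that differ only in an ending like _2 or _b are one class to them, and where a whole thing is asked for, a point or a joint stands for the part that bears it (a point fixed in the world has none). Each returns a list of dicts, best first, with "score" (0 to 1); they miss things now and then, are a little off and sometimes report something else, mostly with a low value. They report only what shows in the picture. A call takes as long as a camera call.
- ctrl.find_in(camera, query): "uv" ([column, row] in pixels, amid what is visible of it).
The state is a dict: "time": time; "qpos": joint angles; "dq": joint speeds; "joint_efforts": joint torques, N m; "eef_pos": TCP position; "tcp_rot": TCP orientation; "contact_force": force on the tool from outside, world axes, zero at the start; "wrist_torque": the same for the moment, N m; "opening": opening from 0.0 (shut) to 1.0 (fully open); "finger_force": force on a finger pad.
Only numpy, scipy, OpenCV 4.12 (cv2) and the standard library are available. Lean on these libraries where they do the work, as an engineer would, in place of code of your own. Each camera call takes 0.05 s, during which the arm holds its last target. There are 200 camera calls.

## Working session

There is one attempt and no reset: what is moved stays moved. The work goes in short steps, Python scripts to look and compute and a tool call to move; the robot and the scene stay as the last step left them, time stands still between calls to the robot, and variables do not carry over. Pictures are saved under pics/ and viewed, at most 10 in all, crops included, and the job is handed in when it is done.

Besides the shell and the picture viewer there is one more tool, called after "Request:" as name(argument=value, ...), one argument or row to a line, values as JSON. carry_out: Moves the arm, as the interface text tells. Its arguments: {"type":"object","properties":{"deltas":{"type":"array"},"grip":{"type":"number"},"grip_force":{"type":"number"}},"required":["deltas"]}

```bash
ls; mkdir -p pics
cat > h.py <<'E'
import numpy as np, cv2
from scipy.spatial.transform import Rotation as R
from plant import ctrl
def cloud(cam):
    pic,d=ctrl.read_camera(cam); m=ctrl.camera_model(cam)
    K=np.array(m["intrinsics"]); E=np.array(m["extrinsics"])
    v,u=np.mgrid[:d.shape[0],:d.shape[1]]
    p=np.stack([(u-K[0,2])/K[0,0]*d,(v-K[1,2])/K[1,1]*d,d],-1)
    w=(p-E[:3,3])@E[:3,:3]
    w[d==0]=np.nan
    return pic,d,w
def save(n,p): cv2.imwrite("pics/"+n,cv2.cvtColor(p,cv2.COLOR_RGB2BGR))
E
python3 - <<'E'
from h import *
for c in ["scene","top"]:
    pic,d,w=cloud(c); save(c+"0.png",pic); np.save(c+"_w.npy",w); np.save(c+"_p.npy",pic)
    for q in ["mill","hopper","cup","cover_bar","pointer_tip","cover_hinge","reagent","solvent","standard","spanner","tip_box","weigh_cup","ball0_center"]:
        r=ctrl.find_in(c,q)[:2]
        for o in r:
            u,v=map(int,o["uv"]); print(c,q,round(o["score"],2),u,v,np.round(w[v,u],3))
print(ctrl.get_state())
E
```

```text
pics
scene mill 0.85 241 265 [ 0.725 -0.046  0.151]
scene hopper 0.91 282 232 [0.62  0.065 0.124]
scene cup 0.57 100 225 [ 0.42  -0.413  0.012]
scene cup 0.55 206 239 [ 0.627 -0.121  0.14 ]
scene cover_bar 0.87 207 238 [ 0.621 -0.118  0.137]
scene cover_bar 0.61 447 231 [0.635 0.5   0.066]
scene pointer_tip 0.66 162 231 [ 0.629 -0.217  0.19 ]
scene pointer_tip 0.34 206 239 [ 0.627 -0.121  0.14 ]
scene cover_hinge 0.61 209 236 [ 0.618 -0.113  0.139]
scene reagent 0.88 383 185 [0.478 0.367 0.102]
scene reagent 0.3 206 237 [ 0.615 -0.12   0.135]
scene solvent 0.77 115 293 [ 0.715 -0.342  0.092]
scene standard 0.92 390 258 [0.687 0.332 0.051]
scene tip_box 0.74 447 233 [0.641 0.498 0.065]
scene tip_box 0.19 389 258 [0.683 0.332 0.045]
scene weigh_cup 0.59 195 217 [ 0.428 -0.152  0.009]
top mill 0.93 323 170 [ 0.658 -0.046  0.14 ]
top hopper 0.76 284 172 [0.653 0.056 0.126]
top cup 0.57 449 254 [ 0.467 -0.414  0.002]
top cup 0.22 321 171 [ 0.655 -0.041  0.139]
top cover_bar 0.58 350 184 [ 0.622 -0.117  0.142]
top pointer_tip 0.63 393 182 [ 0.613 -0.215  0.204]
top pointer_tip 0.63 350 188
[... 541 characters left out ...]
 0.111]
{'time': 1.4, 'qpos': array([ 1.07201987e+00,  2.86287686e-01,  1.57668275e+00, -1.22497916e-05,
        1.27859148e+00, -1.49999930e-01]), 'dq': array([-0.00036297, -0.00092899,  0.00062522,  0.00100157, -0.00027615,
       -0.0013989 ]), 'joint_efforts': array([-4.72289958e-04, -4.05943286e+01, -2.92936653e+01, -1.87397623e-04,
        5.11510661e-04,  6.76427575e-06]), 'eef_pos': array([0.23065267, 0.63436413, 0.23134244]), 'tcp_rot': array([1.73503976e-01, 9.84833169e-01, 1.26987961e-05, 1.04582074e-05]), 'contact_force': array([0.22136138, 0.48350043, 0.84375011]), 'wrist_torque': array([-0.01249144, -0.0168711 , -0.04049636]), 'finger_force': 0.0, 'opening': 0.9985487148114767}
```

Run:
```python
import cv2,numpy as np
a=cv2.imread("pics/top0.png"); b=cv2.imread("pics/scene0.png")
c=np.vstack([cv2.resize(a[90:330,60:500],(660,360))[:300],cv2.resize(b[130:330,60:500],(660,300))])
cv2.imwrite("pics/c.png",c)
```

```text
(no output)
```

View pics/c.png

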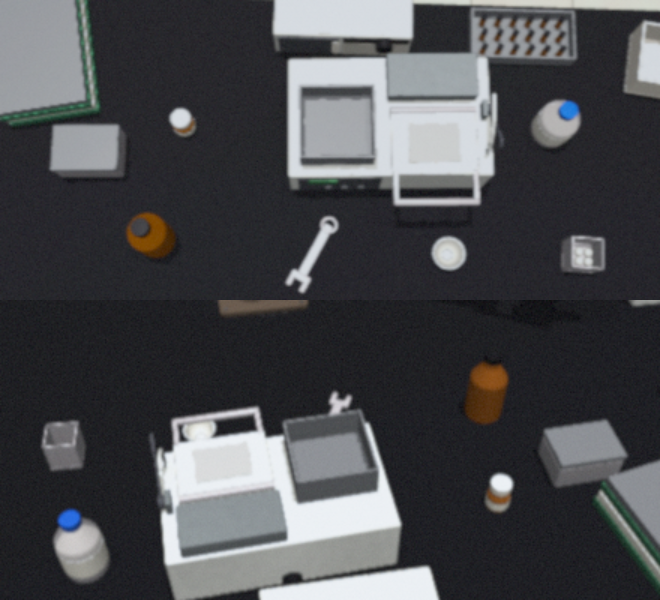

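The top view shows the cup with its balls at the right front (pixel about 449,254 of the top picture), the mill in the middle with the hopper left, the cover and bar right, the pointer at about (392,180), and the dish and spanner in front.

Run:
```python
from h import *
W={c:np.load(c+"_w.npy") for c in("top","scene")}
def sel(c,lo,hi):
    w=W[c].reshape(-1,3); return w[np.all((w>lo)&(w<hi),axis=1)]
for c in W:
  for n,lo,hi in [("hopper rim",(.5,-.05,.163),(.85,.2,.185)),("cup",(.36,-.5,.02),(.54,-.33,.075)),("cuprim",(.36,-.5,.053),(.54,-.33,.075)),
     ("cover top/hous",(.5,-.25,.145),(.85,0,.17)),("milltop",(.5,-.28,.11),(.9,.2,.128)),("bar",(.5,-.2,.12),(.6,-.0,.15))]:
    p=sel(c,lo,hi)
    if len(p)<5: print(c,n,len(p));continue
    r=cv2.minAreaRect(p[:,:2].astype(np.float32)*1000)
    print(c,n,len(p),np.round(r[0],1),np.round(r[1],1),round(r[2],1),"zmed",np.round(np.percentile(p[:,2],[5,50,95]),4))
  p=sel(c,(.5,-.26,.15),(.85,-.185,.30)); print(c,"ptr",len(p)); np.save(c+"_ptr.npy",p)
  print(np.round(p[::max(1,len(p)//40)],3).tolist())
```

```text
top hopper rim 405 [643.7  54.1] [132.3 129.2] 2.7 zmed [0.1643 0.1727 0.1776]
top cup 374 [ 446.9 -400.2] [59.6 57.1] 88.4 zmed [0.022  0.0473 0.0636]
top cuprim 154 [ 447.1 -400.4] [59.1 56.8] 88.4 zmed [0.0547 0.0599 0.0649]
top cover top/hous 1757 [ 646.2 -108.9] [269.  218.7] 1.9 zmed [0.1458 0.1497 0.155 ]
top milltop 5338 [672.1 -40.3] [223.9 359.4] 2.3 zmed [0.1147 0.1205 0.1263]
top bar 1252 [554.2 -99.8] [ 91.8 198.1] 0.1 zmed [0.1218 0.1371 0.1422]
top ptr 171
[[0.777, -0.186, 0.154], [0.756, -0.187, 0.15], [0.744, -0.186, 0.151], [0.73, -0.189, 0.153], [0.723, -0.186, 0.15], [0.711, -0.186, 0.152], [0.685, -0.206, 0.215], [0.679, -0.206, 0.217], [0.676, -0.207, 0.209], [0.69, -0.207, 0.152], [0.668, -0.207, 0.212], [0.662, -0.204, 0.212], [0.659, -0.206, 0.214], [0.654, -0.204, 0.213], [0.652, -0.207, 0.211], [0.666, -0.215, 0.15], [0.646, -0.205, 0.206], [0.642, -0.207, 0.209], [0.641, -0.205, 0.195], [0.638, -0.204, 0.199], [0.636, -0.205, 0.196], [0.633, -0.205, 0.195], [0.638, -0.218, 0.18], [0.636, -0.216, 0.177], [0.633, -0.216, 0.18], [0.626, -0.207, 0.195], [0.625
[... 1330 characters left out ...]
 0.187], [0.665, -0.202, 0.215], [0.634, -0.215, 0.178], [0.615, -0.209, 0.154], [0.671, -0.205, 0.215], [0.671, -0.207, 0.212], [0.643, -0.215, 0.177], [0.642, -0.218, 0.174], [0.68, -0.203, 0.216], [0.685, -0.204, 0.218], [0.684, -0.205, 0.214], [0.651, -0.216, 0.169], [0.656, -0.216, 0.168], [0.654, -0.218, 0.158], [0.661, -0.216, 0.159], [0.663, -0.216, 0.155], [0.668, -0.217, 0.153], [0.673, -0.212, 0.151], [0.679, -0.215, 0.152], [0.698, -0.199, 0.15], [0.714, -0.19, 0.154], [0.718, -0.191, 0.153], [0.724, -0.189, 0.152], [0.729, -0.187, 0.151], [0.735, -0.187, 0.151], [0.743, -0.187, 0.151], [0.748, -0.185, 0.15], [0.762, -0.188, 0.151], [0.767, -0.188, 0.151], [0.778, -0.186, 0.154]]
```

```bash
cat >> h.py <<'E'
# plan: world waypoints [(pos, R)] from the current pose -> rows in calls of 5 (tool axes of each call's start)
def plan(wps, start=None, step=.055, ang=np.radians(9), nd=(3,3)):
    if start is None:
        s=ctrl.get_state(); start=(s["eef_pos"],R.from_quat(s["tcp_rot"]))
    p0,r0=np.array(start[0]),start[1]; tg=[]
    p,r=p0,r0
    for q,rq in wps:
        q=np.array(q); rv=(rq*r.inv()).as_rotvec()
        n=int(max(1,np.ceil(np.linalg.norm(q-p)/step-1e-6),np.ceil(np.linalg.norm(rv)/ang-1e-6)))
        tg+=[(p+(q-p)*k/n,R.from_rotvec(rv*k/n)*r) for k in range(1,n+1)]; p,r=q,rq
    for i in range(0,len(tg),5):
        row=[]
        for q,rq in tg[i:i+5]:
            d=np.round(r0.inv().apply(q-p0),nd[0]); w=np.round((r0.inv()*rq).as_rotvec(),nd[1]); row+=list(d)+list(w); last=(p0+r0.apply(d),r0*R.from_rotvec(w))
        print([float(x)+0.0 for x in row]); p0,r0=last
    print("end",p0.round(4),r0.as_quat().round(4).tolist(),len(tg),"rows"); return p0,r0
def frame(z,y):
    z=np.array(z)/np.linalg.norm(z); y=np.array(y)-np.dot(y,z)*z; y/=np.linalg.norm(y)
    return R.from_matrix(np.stack([np.cross(y,z),y,z],1))
E
python3 - <<'E'
from h import *
a=lambda d:frame((0,0,-1),(np.cos(np.radians(d)),np.sin(np.radians(d)),0))
plan([((.30,.60,.40),a(50)),((.52,.25,.42),a(10)),((.53,.05,.42),frame((.5,0,-.866),(0.8,-.6,0)))])
E
```

```text
[-0.019, -0.002, -0.042, 0.0, 0.0, 0.087, -0.038, -0.004, -0.084, 0.0, 0.0, 0.175, -0.058, -0.006, -0.126, 0.0, 0.0, 0.262, -0.077, -0.009, -0.169, 0.0, 0.0, 0.349, -0.118, -0.04, -0.171, 0.0, 0.0, 0.437]
[-0.05, -0.012, -0.003, 0.0, 0.0, 0.087, -0.101, -0.023, -0.005, 0.0, 0.0, 0.174, -0.151, -0.035, -0.008, 0.0, 0.0, 0.261, -0.201, -0.046, -0.01, 0.0, 0.0, 0.349, -0.252, -0.058, -0.013, 0.0, 0.0, 0.436]
[-0.05, 0.011, -0.002, 0.0, 0.0, 0.087, -0.101, 0.022, -0.005, 0.0, 0.0, 0.174, -0.128, 0.013, -0.005, -0.076, 0.014, 0.298, -0.155, 0.005, -0.005, -0.153, 0.028, 0.422, -0.183, -0.003, -0.005, -0.229, 0.042, 0.545]
[-0.028, 0.007, -0.001, -0.075, 0.021, 0.124, -0.055, 0.014, -0.002, -0.149, 0.042, 0.248, -0.083, 0.021, -0.004, -0.224, 0.062, 0.372, -0.111, 0.028, -0.005, -0.298, 0.083, 0.496]
end [0.5298 0.0497 0.4198] [0.8786, 0.4014, 0.2355, 0.1074] 19 rows
```

Request:
carry_out(
  deltas=[-0.019, -0.002, -0.042, 0.0, 0.0, 0.087, -0.038, -0.004, -0.084, 0.0, 0.0, 0.175, -0.058, -0.006, -0.126, 0.0, 0.0, 0.262, -0.077, -0.009, -0.169, 0.0, 0.0, 0.349, -0.118, -0.04, -0.171, 0.0, 0.0, 0.437],
)

```text
time: 2.02
eef_pos: [0.3286, 0.5577, 0.4077]
tcp_rot: [0.383, 0.924, 0.004, 0.001]
contact_force: [0.8, -0.8, -0.7]
opening: 1.001
finger_force: 0.0
```

Request:
carry_out(
  deltas=[-0.05, -0.012, -0.003, 0.0, 0.0, 0.087, -0.101, -0.023, -0.005, 0.0, 0.0, 0.174, -0.151, -0.035, -0.008, 0.0, 0.0, 0.261, -0.201, -0.046, -0.01, 0.0, 0.0, 0.349, -0.252, -0.058, -0.013, 0.0, 0.0, 0.436],
)

```text
time: 2.65
eef_pos: [0.4656, 0.3357, 0.4155]
tcp_rot: [0.575, 0.818, 0.0, 0.0]
contact_force: [-0.1, 0.4, -0.3]
opening: 1.001
finger_force: 0.0
```

```bash
cat > st.py <<'E'
from h import *
import json
s=ctrl.get_state(); print(round(s["time"],2),s["qpos"].round(3).tolist(),s["eef_pos"].round(4),s["tcp_rot"].round(3))
open("log.txt","a").write(json.dumps([s["qpos"].tolist(),s["eef_pos"].tolist(),s["tcp_rot"].tolist()])+"\n")
E
echo '[[1.07201987,0.286287686,1.57668275,0,1.27859148,-0.15],[0.23065267,0.63436413,0.23134244],[0.173503976,0.984833169,0,0]]'>log.txt
python3 st.py
```

```text
2.65 [0.448, -0.017, 1.584, 0.0, 1.574, 0.102] [0.4656 0.3357 0.4155] [0.575 0.818 0.    0.   ]
```

Request:
carry_out(
  deltas=[-0.05, 0.011, -0.002, 0.0, 0.0, 0.087, -0.101, 0.022, -0.005, 0.0, 0.0, 0.174, -0.128, 0.013, -0.005, -0.076, 0.014, 0.298, -0.155, 0.005, -0.005, -0.153, 0.028, 0.422, -0.183, -0.003, -0.005, -0.229, 0.042, 0.545],
)

```text
time: 3.28
eef_pos: [0.5248, 0.163, 0.4206]
tcp_rot: [0.77, 0.628, 0.106, 0.048]
contact_force: [0.5, -0.1, 0.8]
opening: 1.003
finger_force: 0.0
```

Request:
carry_out(
  deltas=[-0.028, 0.007, -0.001, -0.075, 0.021, 0.124, -0.055, 0.014, -0.002, -0.149, 0.042, 0.248, -0.083, 0.021, -0.004, -0.224, 0.062, 0.372, -0.111, 0.028, -0.005, -0.298, 0.083, 0.496],
)

```text
time: 3.78
eef_pos: [0.5296, 0.0487, 0.4203]
tcp_rot: [0.879, 0.399, 0.237, 0.108]
contact_force: [-0.0, -1.0, 0.6]
opening: 1.003
finger_force: 0.0
```

```bash
python3 st.py
cat > kin.py <<'E'
from h import *
import json
from scipy.optimize import least_squares
def ori(q): return R.from_euler('ZYZYZ',[q[0],q[1]+q[2],q[3],q[4],q[5]+np.pi/2])
def fk(q,P):
    h,l1,e,l2,l3,d,a1=P
    r=R.from_euler('Z',q[0]); r2=r*R.from_euler('Y',q[1]); r3=r2*R.from_euler('Y',q[2])
    return r.apply([a1,d,h])+r2.apply([0,0,l1])+r3.apply([e,0,l2])+ori(q).apply([0,0,l3])
if __name__=="__main__":
    L=[json.loads(l) for l in open("log.txt")]
    for q,p,o in L: print("ori err",(ori(q).inv()*R.from_quat(o)).magnitude().round(4))
    f=lambda P:np.concatenate([fk(q,P)-p for q,p,o in L])
    s=least_squares(f,[.3,.42,0,.5,.3,.1,0]); print(s.x.round(4),np.abs(s.fun).max()); np.save("P.npy",s.x)
E
python3 kin.py
```

```text
3.77 [-0.13, -0.414, 1.966, 0.073, 1.067, 0.57] [0.5296 0.0487 0.4203] [0.879 0.399 0.237 0.108]Traceback (most recent call last):
  File "kin.py", line 11, in <module>
    for q,p,o in L: print("ori err",(ori(q).inv()*R.from_quat(o)).magnitude().round(4))
                                     ~~~^^^
  File "kin.py", line 4, in ori
    def ori(q): return R.from_euler('ZYZYZ',[q[0],q[1]+q[2],q[3],q[4],q[5]+np.pi/2])
                       ~~~~~~~~~~~~^^^^^^^^^^^^^^^^^^^^^^^^^^^^^^^^^^^^^^^^^^^^^^^^^
  File "scipy/spatial/transform/_rotation.pyx", line 1413, in scipy.spatial.transform._rotation.Rotation.from_euler
ValueError: Expected axis specification to be a non-empty string of upto 3 characters, got ZYZYZ
```

```bash
sed -i "s/^def ori.*/def ori(q): return R.from_euler('ZYZ',[q[0],q[1]+q[2],q[3]])*R.from_euler('YZ',[q[4],q[5]+np.pi\/2])/" kin.py
sed -i "s/s=least_squares(f,/P0=np.array([.3,.42,0,.5,.3,.1,0]); s=least_squares(lambda P:np.r_[f(P),(P-P0)*1e-4],/" kin.py
cat >> kin.py <<'E'
LO=np.array([-2.77,-.9,.21,-1.53,.24,-2.84]); HI=np.array([2.77,2.22,2.48,4.67,2.81,2.84])
def ik(p,r,P,seed=None,n=25):
    rng=np.random.default_rng(0); out=[]
    f=lambda q:np.r_[(fk(q,P)-p)*3,(ori(q).inv()*r).as_rotvec()]
    for x0 in ([seed] if seed is not None else [])+[rng.uniform(LO,HI) for _ in range(n if seed is None else 0)]:
        s=least_squares(f,np.clip(x0,LO+1e-3,HI-1e-3),bounds=(LO,HI))
        if s.cost<1e-6 and not any(np.abs(s.x-o).max()<.05 for o in out): out.append(s.x)
    return out
E
python3 kin.py
python3 - <<'E'
from kin import *
P=np.load("P.npy"); c=lambda d:np.cos(np.radians(d)); s=lambda d:np.sin(np.radians(d))
cup=np.array([.4475,-.4003,0]);yaw=-1.8
for sg in (1,-1):
  for pitch in (25,40):
    for nm,az in (("x",yaw),("-y",yaw-90)):
      z=np.array([c(az)*c(pitch),s(az)*c(pitch),-s(pitch)]); r=frame(z,[-sg*s(az),sg*c(az),0])
      g=cup+[0,0,.037]
      print("grasp",nm,sg,pitch,[q.round(2).tolist() for q in ik(g+.019*z,r,P)])
  for pitch in (0,20):
   z=np.array([c(pitch),0,-s(pitch)]); r=frame(z,[0,sg,0]); g=np.array([.644,.054,.27])
   for roll in (0,120,-120):
    print("pour",sg,pitch,roll,[q.round(2).tolist() for q in ik(g+.019*z,r*R.from_euler('z',roll,degrees=True),P)])
E
```

```text
Traceback (most recent call last):
  File "kin.py", line 11, in <module>
    for q,p,o in L: print("ori err",(ori(q).inv()*R.from_quat(o)).magnitude().round(4))
                                    ^^^^^^^^^^^^^^^^^^^^^^^^^^^^^^^^^^^^^^^^^^^^^^^
AttributeError: 'float' object has no attribute 'round'
Traceback (most recent call last):
FileNotFoundError: [Errno 2] No such file or directory: 'P.npy'
```

```bash
sed -i "s/\.magnitude()\.round(4)/.magnitude()/" kin.py
python3 kin.py
cat > t.py <<'E'
from kin import *
P=np.load("P.npy"); c=lambda d:np.cos(np.radians(d)); s=lambda d:np.sin(np.radians(d))
cup=np.array([.4475,-.4003,0]);yaw=-1.8
for sg in (1,-1):
  for pitch in (25,40):
    for nm,az in (("x",yaw),("-y",yaw-90)):
      z=np.array([c(az)*c(pitch),s(az)*c(pitch),-s(pitch)]); r=frame(z,[-sg*s(az),sg*c(az),0])
      g=cup+[0,0,.037]
      print("grasp",nm,sg,pitch,[q.round(2).tolist() for q in ik(g+.019*z,r,P)])
  for pitch in (0,20):
   z=np.array([c(pitch),0,-s(pitch)]); r=frame(z,[0,sg,0]); g=np.array([.644,.054,.27])
   for roll in (0,120,-120):
    print("pour",sg,pitch,roll,[q.round(2).tolist() for q in ik(g+.019*z,r*R.from_euler('z',roll,degrees=True),P)])
E
python3 t.py
```

```text
ori err 3.0931169614136564e-05
ori err 3.7436383124060953e-16
ori err 6.031651237387227e-16
[0.2403 0.443  0.0206 0.5725 0.2493 0.1009 0.    ] 7.249949215390561e-06
grasp x 1 25 [[-1.25, 0.43, 2.2, 1.65, 1.02, 2.14]]
grasp -y 1 25 [[-0.61, 0.48, 2.12, 4.45, 0.91, 0.98]]
grasp x 1 40 [[-1.18, 0.34, 2.17, 1.39, 0.79, 2.43]]
grasp -y 1 40 [[-0.66, 0.38, 2.11, -1.52, 0.67, 0.66]]
pour 1 0 0 [[-0.11, 0.02, 2.32, 2.98, 0.78, 1.69]]
pour 1 0 120 [[-0.11, 0.02, 2.32, 2.98, 0.78, -2.5]]
pour 1 0 -120 [[-0.11, 0.02, 2.32, 2.98, 0.78, -0.41]]
pour 1 20 0 [[-0.11, -0.11, 2.26, 2.71, 0.25, 1.95]]
pour 1 20 120 [[-0.11, -0.11, 2.26, 2.71, 0.25, -2.24]]
pour 1 20 -120 [[-0.11, -0.11, 2.26, 2.71, 0.25, -0.15]]
grasp x -1 25 [[-1.25, 0.43, 2.2, 1.65, 1.02, -1.0]]
grasp -y -1 25 [[-0.61, 0.48, 2.12, 4.45, 0.91, -2.16]]
grasp x -1 40 [[-1.18, 0.34, 2.17, 1.39, 0.79, -0.71]]
grasp -y -1 40 [[-0.66, 0.38, 2.11, -1.52, 0.67, -2.49]]
pour -1 0 0 [[-0.11, 0.02, 2.32, 2.98, 0.78, -1.45]]
pour -1 0 120 [[-0.11, 0.02, 2.32, 2.98, 0.78, 0.64]]
pour -1 0 -120 [[-0.11, 0.02, 2.32, 2.98, 0.78, 2.74]]
pour -1 20 0 [[-0.11, -0.11, 2.26, 2.71, 0.25, -1.19]]
pour -1 20 120 [[-0.11, -0.11, 2.26, 2.71, 0.25, 0.9]]
pour -1 20 -120 []
```

```bash
cat >> kin.py <<'E'
def check(wps,seed=None,start=None):
    P=np.load("P.npy"); s=ctrl.get_state()
    q=s["qpos"] if seed is None else seed; p,r=(s["eef_pos"],R.from_quat(s["tcp_rot"])) if start is None else start; mx=np.zeros(6)
    for pt,rt in wps:
        rv=(rt*r.inv()).as_rotvec(); pt=np.array(pt); n=int(max(2,np.linalg.norm(pt-p)/.03,np.linalg.norm(rv)/.1))
        for k in range(1,n+1):
            o=ik(p+(pt-p)*k/n,R.from_rotvec(rv*k/n)*r,P,seed=q)
            if not o: print("NO IK",k,n,(p+(pt-p)*k/n).round(3)); break
            mx=np.maximum(mx,abs(o[0]-q)); q=o[0]
        p,r=pt,rt; print("wp",pt.round(3),q.round(2).tolist(),"maxstep",mx.round(2))
    return q
E
cat > g.py <<'E'
from kin import *
c=lambda d:np.cos(np.radians(d)); s=lambda d:np.sin(np.radians(d))
az,pt=-1.8,25
z=np.array([c(az)*c(pt),s(az)*c(pt),-s(pt)]); rg=frame(z,[s(az),-c(az),0])
G=np.array([.4475,-.4003,.037])+.025*z
E
python3 - <<'E'
from g import *
w=[((.42,-.25,.34),rg),(G-.12*z+[0,0,.04],rg)]
check(w); plan(w)
E
```

```text
wp [ 0.42 -0.25  0.34] [-1.23, -0.62, 2.43, 1.2, 1.13, -0.07] maxstep [0.12 0.07 0.07 0.13 0.05 0.08]
wp [ 0.361 -0.398  0.117] [-1.48, 0.13, 2.33, 1.37, 1.16, -0.82] maxstep [0.12 0.09 0.07 0.13 0.05 0.09]
[-0.045, 0.014, 0.002, -0.04, 0.08, 0.121, -0.09, 0.027, 0.004, -0.08, 0.16, 0.242, -0.135, 0.041, 0.006, -0.12, 0.241, 0.363, -0.179, 0.054, 0.008, -0.16, 0.321, 0.484, -0.224, 0.068, 0.01, -0.2, 0.401, 0.606]
[-0.028, 0.037, -0.008, -0.04, 0.08, 0.121, -0.056, 0.074, -0.015, -0.081, 0.16, 0.242, -0.105, 0.093, -0.001, -0.081, 0.16, 0.242, -0.154, 0.113, 0.014, -0.081, 0.16, 0.242, -0.203, 0.132, 0.029, -0.081, 0.16, 0.242]
[-0.044, 0.03, 0.009, 0.001, 0.0, 0.0, -0.089, 0.06, 0.018, 0.001, 0.0, 0.0]
end [ 0.3617 -0.3977  0.1174] [0.8434, -0.0133, 0.5371, 0.0082] 12 rows
```

Request:
carry_out(
  deltas=[-0.045, 0.014, 0.002, -0.04, 0.08, 0.121, -0.09, 0.027, 0.004, -0.08, 0.16, 0.242, -0.135, 0.041, 0.006, -0.12, 0.241, 0.363, -0.179, 0.054, 0.008, -0.16, 0.321, 0.484, -0.224, 0.068, 0.01, -0.2, 0.401, 0.606],
)

```text
time: 4.4
eef_pos: [0.4515, -0.1653, 0.3638]
tcp_rot: [0.878, 0.11, 0.464, 0.038]
contact_force: [-0.2, -0.8, 0.3]
opening: 0.997
finger_force: 0.0
```

Request:
carry_out(
  deltas=[-0.028, 0.037, -0.008, -0.04, 0.08, 0.121, -0.056, 0.074, -0.015, -0.081, 0.16, 0.242, -0.105, 0.093, -0.001, -0.081, 0.16, 0.242, -0.154, 0.113, 0.014, -0.081, 0.16, 0.242, -0.203, 0.132, 0.029, -0.081, 0.16, 0.242],
)

```text
time: 5.03
eef_pos: [0.3854, -0.3396, 0.2054]
tcp_rot: [0.844, -0.011, 0.536, 0.009]
contact_force: [0.3, -0.7, -0.1]
opening: 0.999
finger_force: 0.0
```

Request:
carry_out(
  deltas=[-0.044, 0.03, 0.009, 0.001, 0.0, 0.0, -0.089, 0.06, 0.018, 0.001, 0.0, 0.0, -0.089, 0.06, 0.018, 0.001, 0.0, 0.0],
)

```text
time: 5.4
eef_pos: [0.3617, -0.3971, 0.1125]
tcp_rot: [0.845, -0.015, 0.535, 0.003]
contact_force: [-1.9, 0.5, 0.7]
opening: 0.999
finger_force: 0.0
```

```bash
python3 st.py
python3 - <<'E'
from g import *
pic,d=ctrl.read_camera("wrist"); save("w1.png",pic)
w=[(G-.08*z,rg),(G,rg)]
check(w); plan(w,step=.04)
E
```

```text
5.4 [-1.481, 0.138, 2.329, 1.365, 1.162, -0.815] [ 0.3617 -0.3971  0.1125] [ 0.845 -0.015  0.535  0.003]
wp [ 0.398 -0.399  0.06 ] [-1.4, 0.3, 2.29, 1.5, 1.1, -0.95] maxstep [0.04 0.09 0.02 0.07 0.04 0.07]
wp [ 0.47  -0.401  0.026] [-1.24, 0.44, 2.19, 1.66, 1.01, -1.0] maxstep [0.08 0.09 0.05 0.08 0.04 0.07]
[-0.018, 0.0, 0.028, -0.003, 0.002, -0.002, -0.035, 0.001, 0.056, -0.006, 0.004, -0.004, -0.035, 0.001, 0.096, -0.006, 0.004, -0.004, -0.035, 0.001, 0.136, -0.006, 0.004, -0.004]
end [ 0.4705 -0.4007  0.0261] [0.8433, -0.0132, 0.5373, 0.0086] 4 rows
```

View pics/w1.png

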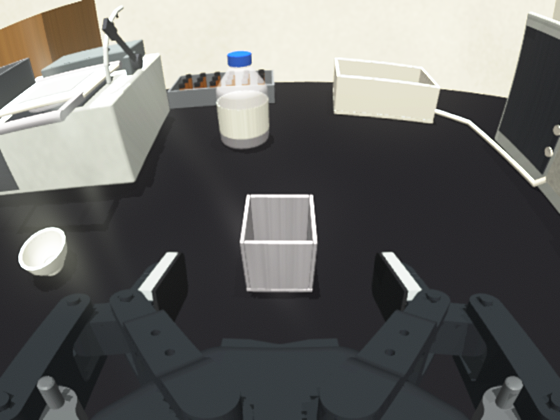

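The wrist view shows the cup square-on, centred between the fingers (rim about 243–316, rows 195–290). Going in.

Request:
carry_out(
  deltas=[-0.018, 0.0, 0.028, -0.003, 0.002, -0.002, -0.035, 0.001, 0.056, -0.006, 0.004, -0.004, -0.035, 0.001, 0.096, -0.006, 0.004, -0.004, -0.035, 0.001, 0.136, -0.006, 0.004, -0.004, -0.035, 0.001, 0.136, -0.006, 0.004, -0.004],
)

```text
time: 6.08
eef_pos: [0.4735, -0.4009, 0.0313]
tcp_rot: [0.842, -0.008, 0.539, 0.012]
contact_force: [0.1, 0.2, 0.0]
opening: 1.004
finger_force: 0.0
```

Request:
carry_out(
  deltas=[0, 0, 0, 0, 0, 0, 0, 0, 0, 0, 0, 0, 0, 0, 0, 0, 0, 0, 0, 0, 0, 0, 0, 0, 0, 0, 0, 0, 0, 0],
  grip=0,
  grip_force=40,
)

```text
time: 6.7
eef_pos: [0.4714, -0.4018, 0.032]
tcp_rot: [0.841, -0.01, 0.54, 0.011]
contact_force: [-0.2, 4.3, 8.2]
opening: 0.649
finger_force: 37.9
```

```bash
python3 st.py
python3 - <<'E'
from g import *
print(ctrl.get_state()["finger_force"],ctrl.get_state()["opening"])
s=ctrl.get_state(); p=s["eef_pos"]; r=R.from_quat(s["tcp_rot"])
# pour: tool yaw 2.3deg, level; grasp point y offset
m=2.3; zp=np.array([c(m),s(m),0]); rp=frame(zp,[s(m),-c(m),0])
H=np.array([.644,.0545+.012,.262])
print("G->pour")
w=[(p+[0,0,.10],r),((.42,-.25,.40),rg),((.50,-.05,.40),frame([c(12),0,-s(12)],[0,-1,0])),(H+.025*zp+[-.06,0,.08],rp),(H+.025*zp,rp)]
q=check(w); plan(w)
rr=rp*R.from_euler('z',125,degrees=True); check([(H+.025*zp,rr)],seed=q,start=(H+.025*zp,rp))
E
```

```text
6.7 [-1.234, 0.433, 2.187, 1.662, 1.02, -1.004] [ 0.4714 -0.4018  0.032 ] [ 0.841 -0.01   0.54   0.011]
37.870532870292664 0.6489795889847928Traceback (most recent call last):
  File "<stdin>", line 5, in <module>
TypeError: 'dict' object is not callable
```

Run:
```python
from g import *
st=ctrl.get_state(); p=st["eef_pos"]; r=R.from_quat(st["tcp_rot"])
m=2.3; zp=np.array([c(m),s(m),0]); rp=frame(zp,[s(m),-c(m),0])
H=np.array([.644,.0545+.012,.262])
w=[(p+[0,0,.10],r),((.42,-.25,.40),rg),((.50,-.05,.40),frame([c(12),0,-s(12)],[0,-1,0])),(H+.025*zp+[-.06,0,.08],rp),(H+.025*zp,rp)]
q=check(w); plan(w,step=.05,ang=np.radians(7))
rr=rp*R.from_euler('z',125,degrees=True); check([(H+.025*zp,rr)],seed=q,start=(H+.025*zp,rp))
```

```text
wp [ 0.471 -0.402  0.132] [-1.23, 0.19, 2.21, 1.53, 1.01, -0.76] maxstep [0.   0.08 0.01 0.05 0.   0.09]
wp [ 0.42 -0.25  0.4 ] [-1.23, -0.66, 2.34, 1.14, 1.18, 0.06] maxstep [0.   0.09 0.04 0.05 0.03 0.09]
NO IK 5 7 [ 0.477 -0.107  0.4  ]
wp [ 0.5  -0.05  0.4 ] [-0.92, -0.82, 2.47, 1.24, 0.91, 0.14] maxstep [0.09 0.09 0.04 0.05 0.09 0.09]
NO IK 1 5 [ 0.522 -0.026  0.388]
wp [0.609 0.068 0.342] [-0.92, -0.82, 2.47, 1.24, 0.91, 0.14] maxstep [0.09 0.09 0.04 0.05 0.09 0.09]
wp [0.669 0.068 0.262] [-0.1, 0.05, 2.31, 2.94, 0.8, -1.43] maxstep [0.8  0.66 0.09 1.64 0.25 1.51]
[0.045, 0.0, -0.021, 0.0, 0.0, 0.0, 0.091, 0.001, -0.042, 0.0, 0.0, 0.0, 0.123, -0.02, -0.065, 0.0, -0.001, 0.001, 0.154, -0.041, -0.088, 0.0, -0.002, 0.003, 0.186, -0.063, -0.111, 0.0, -0.003, 0.004]
[0.032, -0.021, -0.024, 0.001, -0.002, 0.001, 0.063, -0.042, -0.047, 0.001, -0.003, 0.003, 0.095, -0.063, -0.07, 0.001, -0.004, 0.004, 0.126, -0.085, -0.093, 0.001, -0.005, 0.005, 0.133, -0.125, -0.08, 0.007, 0.041, 0.003]
[0.005, -0.04, 0.014, 0.006, 0.045, -0.002, 0.011, -0.081, 0.028, 0.012, 0.09, -0.004, 0.017, -0.121, 0.041, 0.018, 0.136, -0.006, 0.022, -0.162, 0.055, 0.024, 0.181, -0.008, 0.019, -0.192, 0.085, 0.034, 0.233, -0.009]
[-0.01, -0.029, 0.03, 0.01, 0.053, -0.001, -0.02, -0.058, 0.059, 0.02, 0.105, -0.002, -0.03, -0.087, 0.089, 0.03, 0.157, -0.003, -0.065, -0.086, 0.125, 0.03, 0.157, -0.003, -0.1, -0.086, 0.161, 0.03, 0.157, -0.003]
end [0.6694 0.0674 0.2618] [0.7071, 0.0141, 0.7068, -0.0144] 20 rows
wp [0.669 0.068 0.262] [-0.1, 0.05, 2.31, 2.94, 0.8, 0.75] maxstep [0.  0.  0.  0.  0.  0.1]
```

```bash
cat >> g.py <<'E'
m=2.3; zp=np.array([c(m),s(m),0]); rp=frame(zp,[s(m),-c(m),0])
H=np.array([.652,.0545+.012,.262])
def tl(az,pt): return frame([c(az)*c(pt),s(az)*c(pt),-s(pt)],[s(az),-c(az),0])
E
python3 - <<'E'
from g import *
st=ctrl.get_state(); p=st["eef_pos"]; r=R.from_quat(st["tcp_rot"])
w=[(p+[0,0,.10],r),((.52,-.30,.34),tl(-15,25)),((.58,-.12,.38),tl(-8,25)),(H+.025*zp+[-.03,0,.09],tl(m,18)),(H+.025*zp,rp)]
q=check(w); plan(w,step=.05,ang=np.radians(7))
rr=rp*R.from_euler('z',145,degrees=True); check([(H+.025*zp,rr)],seed=q,start=(H+.025*zp,rp))
E
```

```text
wp [ 0.471 -0.402  0.132] [-1.23, 0.19, 2.21, 1.53, 1.01, -0.76] maxstep [0.   0.08 0.01 0.05 0.   0.09]
wp [ 0.52 -0.3   0.34] [-0.94, -0.37, 2.28, 1.29, 0.63, 0.02] maxstep [0.05 0.09 0.03 0.09 0.06 0.15]
wp [ 0.58 -0.12  0.38] [-0.52, -0.47, 2.27, 0.99, 0.42, 0.45] maxstep [0.08 0.09 0.03 0.09 0.06 0.15]
NO IK 4 6 [0.625 0.005 0.361]
wp [0.647 0.068 0.352] [-0.31, -0.4, 2.27, 1.25, 0.25, 0.24] maxstep [0.08 0.09 0.03 0.12 0.06 0.15]
wp [0.677 0.068 0.262] [-0.1, 0.07, 2.29, 2.94, 0.8, -1.43] maxstep [0.2  0.21 0.03 1.45 0.23 1.42]
[0.045, 0.0, -0.021, 0.0, 0.0, 0.0, 0.091, 0.001, -0.042, 0.0, 0.0, 0.0, 0.133, -0.019, -0.051, -0.042, -0.002, 0.021, 0.175, -0.04, -0.06, -0.083, -0.004, 0.042, 0.216, -0.06, -0.069, -0.125, -0.005, 0.063]
[0.041, -0.021, -0.012, -0.042, -0.002, 0.022, 0.081, -0.043, -0.023, -0.083, -0.004, 0.043, 0.093, -0.09, -0.021, -0.056, -0.004, 0.03, 0.106, -0.137, -0.019, -0.028, -0.004, 0.017, 0.118, -0.184, -0.016, 0.0, -0.004, 0.004]
[0.012, -0.046, 0.002, 0.028, 0.0, -0.013, 0.01, -0.086, 0.01, 0.061, 0.025, -0.026, 0.008, -0.125, 0.019, 0.095, 0.049, -0.039, 0.006, -0.164, 0.028, 0.128, 0.073, -0.051, 0.003, -0.203, 0.036, 0.162, 0.098, -0.064]
[0.0, -0.038, 0.015, 0.034, 0.024, -0.013, -0.025, -0.038, 0.034, 0.034, 0.129, -0.012, -0.05, -0.038, 0.054, 0.035, 0.233, -0.01, -0.075, -0.037, 0.073, 0.035, 0.338, -0.008]
end [0.6771 0.0671 0.2624] [0.707, 0.0141, 0.7069, -0.014] 19 rows
wp [0.677 0.068 0.262] [-0.1, 0.07, 2.29, 2.94, 0.8, 1.1] maxstep [0.  0.  0.  0.  0.  0.1]
```

Run:
```python
from g import *
st=ctrl.get_state(); p=st["eef_pos"]; r=R.from_quat(st["tcp_rot"])
w=[(p+[0,0,.10],r),((.53,-.30,.30),tl(2,8)),((.60,-.14,.36),tl(4,0)),(H+.025*zp+[-.01,0,.07],tl(m,0)),(H+.025*zp,rp)]
q=check(w); plan(w,step=.05,ang=np.radians(7))
```

```text
wp [ 0.471 -0.402  0.132] [-1.23, 0.19, 2.21, 1.53, 1.01, -0.76] maxstep [0.   0.08 0.01 0.05 0.   0.09]
wp [ 0.53 -0.3   0.3 ] [-1.07, -0.11, 2.3, 1.73, 1.11, -0.62] maxstep [0.03 0.08 0.02 0.05 0.03 0.09]
wp [ 0.6  -0.14  0.36] [-0.69, -0.25, 2.36, 2.07, 0.89, -0.71] maxstep [0.07 0.08 0.02 0.07 0.04 0.09]
wp [0.667 0.068 0.332] [-0.1, -0.1, 2.29, 2.9, 0.63, -1.37] maxstep [0.09 0.08 0.03 0.14 0.06 0.12]
wp [0.677 0.068 0.262] [-0.1, 0.07, 2.29, 2.94, 0.8, -1.43] maxstep [0.09 0.09 0.03 0.14 0.08 0.12]
[0.045, 0.0, -0.021, 0.0, 0.0, 0.0, 0.091, 0.001, -0.042, 0.0, 0.0, 0.0, 0.126, -0.02, -0.045, 0.013, 0.058, -0.002, 0.162, -0.04, -0.049, 0.025, 0.116, -0.004, 0.197, -0.06, -0.053, 0.038, 0.173, -0.006]
[0.036, -0.02, 0.003, 0.013, 0.058, -0.002, 0.071, -0.041, 0.006, 0.025, 0.116, -0.003, 0.09, -0.08, 0.019, 0.034, 0.151, -0.004, 0.109, -0.12, 0.033, 0.043, 0.186, -0.005, 0.128, -0.16, 0.046, 0.052, 0.221, -0.005]
[0.016, -0.039, 0.02, 0.008, 0.035, -0.001, 0.011, -0.08, 0.036, 0.002, 0.035, -0.001, 0.006, -0.12, 0.052, -0.003, 0.035, -0.001, 0.001, -0.161, 0.068, -0.009, 0.035, -0.001, -0.004, -0.201, 0.084, -0.015, 0.035, -0.001]
[-0.006, -0.041, 0.015, -0.006, 0.0, 0.0, -0.041, -0.041, 0.02, -0.006, 0.0, 0.0, -0.076, -0.041, 0.025, -0.006, 0.0, 0.0]
end [0.6766 0.0678 0.2619] [0.7068, 0.0144, 0.7071, -0.0142] 18 rows
```

Request:
carry_out(
  deltas=[0.045, 0.0, -0.021, 0.0, 0.0, 0.0, 0.091, 0.001, -0.042, 0.0, 0.0, 0.0, 0.126, -0.02, -0.045, 0.013, 0.058, -0.002, 0.162, -0.04, -0.049, 0.025, 0.116, -0.004, 0.197, -0.06, -0.053, 0.038, 0.173, -0.006],
)

```text
time: 7.32
eef_pos: [0.507, -0.3408, 0.2299]
tcp_rot: [0.794, 0.002, 0.608, -0.002]
contact_force: [-0.2, -0.1, -2.7]
opening: 0.652
finger_force: 40.2
```

Request:
carry_out(
  deltas=[0.036, -0.02, 0.003, 0.013, 0.058, -0.002, 0.071, -0.041, 0.006, 0.025, 0.116, -0.003, 0.09, -0.08, 0.019, 0.034, 0.151, -0.004, 0.109, -0.12, 0.033, 0.043, 0.186, -0.005, 0.128, -0.16, 0.046, 0.052, 0.221, -0.005],
)

```text
time: 7.95
eef_pos: [0.5836, -0.1801, 0.3406]
tcp_rot: [0.722, 0.019, 0.692, -0.021]
contact_force: [0.6, -0.0, -2.2]
opening: 0.651
finger_force: 40.3
```

Request:
carry_out(
  deltas=[0.016, -0.039, 0.02, 0.008, 0.035, -0.001, 0.011, -0.08, 0.036, 0.002, 0.035, -0.001, 0.006, -0.12, 0.052, -0.003, 0.035, -0.001, 0.001, -0.161, 0.068, -0.009, 0.035, -0.001, -0.004, -0.201, 0.084, -0.015, 0.035, -0.001],
)

```text
time: 8.57
eef_pos: [0.6553, 0.0252, 0.3331]
tcp_rot: [0.71, 0.014, 0.704, -0.015]
contact_force: [1.0, -0.5, -2.0]
opening: 0.651
finger_force: 40.3
```

Request:
carry_out(
  deltas=[-0.006, -0.041, 0.015, -0.006, 0.0, 0.0, -0.041, -0.041, 0.02, -0.006, 0.0, 0.0, -0.076, -0.041, 0.025, -0.006, 0.0, 0.0, -0.076, -0.041, 0.025, -0.006, 0.0, 0.0],
)

```text
time: 9.07
eef_pos: [0.6769, 0.0664, 0.2525]
tcp_rot: [0.713, 0.012, 0.701, -0.014]
contact_force: [-0.4, 0.7, -2.3]
opening: 0.65
finger_force: 40.0
```

```bash
python3 st.py
python3 - <<'E'
from h import *
a,_=ctrl.read_camera("wrist"); b,_=ctrl.read_camera("scene")
save("p1.png",np.hstack([cv2.resize(a,(400,300)),cv2.resize(b[100:340,140:460],(400,300))]))
E
```

```text
9.07 [-0.103, 0.081, 2.29, 2.945, 0.793, -1.431] [0.6769 0.0664 0.2525] [ 0.713  0.012  0.701 -0.014]
```

View pics/p1.png

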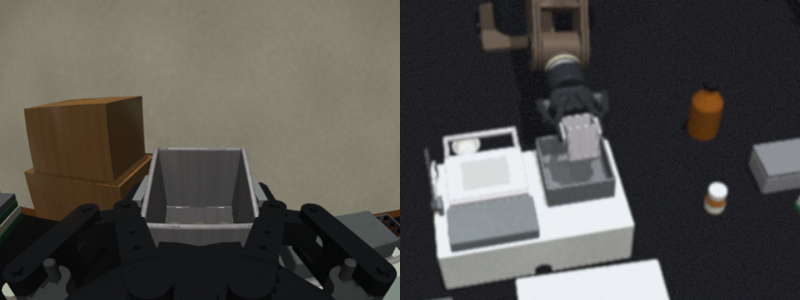

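Wrist view: cup held upright-ish, mouth tipped toward the hand; scene view: cup over the hopper's front half (about 580,135). Now roll to pour.

Request:
carry_out(
  deltas=[0, 0, 0, 0, 0, 0.15, 0, 0, 0, 0, 0, 0.3, 0, 0, 0, 0, 0, 0.45, 0, 0, 0, 0, 0, 0.6, 0, 0, 0, 0, 0, 0.75],
)

```text
time: 9.8
eef_pos: [0.6793, 0.0663, 0.2615]
tcp_rot: [0.662, -0.249, 0.652, -0.273]
contact_force: [-0.5, 0.1, -1.6]
opening: 0.655
finger_force: 39.9
```

Request:
carry_out(
  deltas=[0, 0, 0, 0, 0, 0.15, 0, 0, 0, 0, 0, 0.3, 0, 0, 0, 0, 0, 0.45, 0, 0, 0, 0, 0, 0.6, 0, 0, 0, 0, 0, 0.72],
)

```text
time: 10.42
eef_pos: [0.6793, 0.0663, 0.2615]
tcp_rot: [0.532, -0.466, 0.514, -0.485]
contact_force: [-0.9, -0.9, -1.8]
opening: 0.655
finger_force: 39.8
```

Request:
carry_out(
  deltas=[0, 0, 0, 0, 0, 0.1, 0, 0, 0, 0, 0, 0.2, 0, 0, 0, 0, 0, 0.3, 0, 0, 0, 0, 0, 0.4, 0, 0, 0, 0, 0, 0.5],
)

```text
time: 11.05
eef_pos: [0.6794, 0.0662, 0.2619]
tcp_rot: [-0.401, 0.583, -0.378, 0.597]
contact_force: [0.1, 0.2, -0.9]
opening: 0.654
finger_force: 39.9
```

Request:
carry_out(
  deltas=[0, 0, 0, 0, 0, 0.15, 0, 0, 0, 0, 0, 0.3, 0, 0, 0, 0, 0, 0.45, 0, 0, 0, 0, 0, 0.6, 0, 0, 0, 0, 0, 0.7],
)

```text
time: 11.68
eef_pos: [0.6795, 0.0662, 0.2622]
tcp_rot: [-0.176, 0.685, -0.151, 0.691]
contact_force: [0.3, -0.1, -2.1]
opening: 0.648
finger_force: 39.9
```

Request:
carry_out(
  deltas=[0, 0, 0, 0, 0, 0, 0, 0, 0, 0, 0, 0],
)

```text
time: 11.92
eef_pos: [0.6792, 0.0666, 0.2599]
tcp_rot: [-0.178, 0.686, -0.152, 0.689]
contact_force: [-0.8, -0.6, -1.9]
opening: 0.654
finger_force: 39.9
```

```bash
python3 st.py
python3 - <<'E'
from h import *
a,_=ctrl.read_camera("wrist"); b,_,w=cloud("scene")
print([( [int(x) for x in o["uv"]],round(o["score"],2),w[int(o["uv"][1]),int(o["uv"][0])].round(3)) for o in ctrl.find_in("scene","ball0_center")])
print(ctrl.get_state()["contact_force"])
save("p2.png",np.hstack([cv2.resize(a,(400,300)),cv2.resize(b[160:280,220:380],(400,300))]))
E
```

```text
11.93 [-0.103, 0.076, 2.285, 2.945, 0.796, 1.238] [0.6792 0.0666 0.2599] [-0.178  0.686 -0.152  0.689]
[]
[ 0.04716565 -0.83565185 -0.74653937]
```

View pics/p2.png

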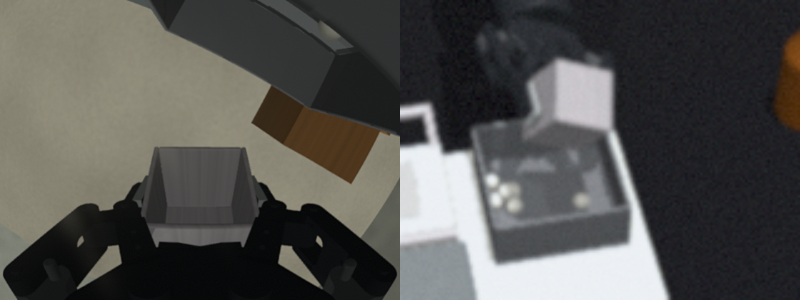

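The wrist view shows an empty cup; the scene crop shows at least five balls in the hopper (around 490–580, 180–205). Return the cup.

Run:
```python
from g import *
p=np.array([.4714,-.4018,.0320]); r=R.from_quat([.8413,-.0097,.5402,.0110])
st=ctrl.get_state(); p1=st["eef_pos"]; r1=R.from_quat(st["tcp_rot"])
w=[(p1+[-.005,0,.05],r1*R.from_euler('z',-1.1)),(H+.025*zp+[-.01,0,.08],rp),((.60,-.14,.36),tl(4,0)),((.53,-.30,.30),tl(2,8)),(p+[0,0,.10],r),(p+[0,0,.03],r),(p+[0,0,.006],r)]
check(w); plan(w,step=.05,ang=np.radians(9.5))
```

```text
wp [0.674 0.067 0.308] [-0.1, -0.04, 2.28, 2.92, 0.68, 0.18] maxstep [0.   0.01 0.   0.   0.01 0.1 ]
wp [0.667 0.068 0.342] [-0.1, -0.12, 2.29, 2.89, 0.61, -1.36] maxstep [0.   0.01 0.   0.   0.01 0.1 ]
wp [ 0.6  -0.14  0.36] [-0.69, -0.25, 2.36, 2.07, 0.89, -0.71] maxstep [0.09 0.04 0.03 0.14 0.06 0.12]
wp [ 0.53 -0.3   0.3 ] [-1.07, -0.11, 2.3, 1.73, 1.11, -0.62] maxstep [0.09 0.04 0.03 0.14 0.06 0.12]
wp [ 0.471 -0.402  0.132] [-1.23, 0.19, 2.21, 1.53, 1.01, -0.75] maxstep [0.09 0.06 0.03 0.14 0.06 0.12]
wp [ 0.471 -0.402  0.062] [-1.23, 0.36, 2.2, 1.62, 1.02, -0.93] maxstep [0.09 0.08 0.03 0.14 0.06 0.12]
wp [ 0.471 -0.402  0.038] [-1.23, 0.42, 2.19, 1.65, 1.02, -0.99] maxstep [0.09 0.08 0.03 0.14 0.06 0.12]
[-0.006, -0.003, -0.001, 0.0, 0.0, -0.157, -0.013, -0.006, -0.002, 0.0, 0.0, -0.314, -0.019, -0.01, -0.002, 0.0, 0.0, -0.471, -0.026, -0.013, -0.003, 0.0, 0.0, -0.629, -0.032, -0.016, -0.004, 0.0, 0.0, -0.786]
[-0.002, -0.007, -0.001, 0.0, 0.0, -0.157, -0.004, -0.014, -0.001, 0.0, 0.0, -0.314, -0.005, -0.017, -0.002, 0.001, 0.0, -0.471, -0.007, -0.02, -0.003, 0.001, 0.0, -0.6
[... 481 characters left out ...]
.002, -0.314]
[0.004, 0.04, -0.016, 0.006, 0.0, 0.0, 0.007, 0.081, -0.032, 0.012, 0.0, 0.0, -0.008, 0.12, -0.052, 0.003, -0.035, 0.0, -0.023, 0.159, -0.071, -0.005, -0.07, 0.0, -0.038, 0.198, -0.091, -0.014, -0.105, 0.001]
[-0.017, 0.039, -0.018, -0.009, -0.034, 0.0, -0.051, 0.059, -0.027, -0.021, -0.092, 0.002, -0.086, 0.078, -0.036, -0.034, -0.15, 0.005, -0.121, 0.098, -0.045, -0.047, -0.208, 0.007, -0.156, 0.118, -0.054, -0.059, -0.266, 0.009]
[-0.035, 0.021, 0.002, -0.013, -0.058, 0.002, -0.068, 0.02, 0.014, -0.013, -0.058, 0.002, -0.1, 0.02, 0.027, -0.013, -0.058, 0.002, -0.123, 0.02, 0.036, -0.013, -0.058, 0.002]
end [ 0.4715 -0.4017  0.0377] [-0.8414, 0.0098, -0.5403, -0.0109] 34 rows
```

Request:
carry_out(
  deltas=[-0.006, -0.003, -0.001, 0.0, 0.0, -0.157, -0.013, -0.006, -0.002, 0.0, 0.0, -0.314, -0.019, -0.01, -0.002, 0.0, 0.0, -0.471, -0.026, -0.013, -0.003, 0.0, 0.0, -0.629, -0.032, -0.016, -0.004, 0.0, 0.0, -0.786],
)

```text
time: 12.7
eef_pos: [0.6751, 0.067, 0.2938]
tcp_rot: [-0.429, 0.565, -0.405, 0.577]
contact_force: [0.3, -0.1, -0.7]
opening: 0.651
finger_force: 40.1
```

Request:
carry_out(
  deltas=[-0.002, -0.007, -0.001, 0.0, 0.0, -0.157, -0.004, -0.014, -0.001, 0.0, 0.0, -0.314, -0.005, -0.017, -0.002, 0.001, 0.0, -0.471, -0.007, -0.02, -0.003, 0.001, 0.0, -0.628, -0.008, -0.023, -0.003, 0.002, 0.001, -0.785],
)

```text
time: 13.32
eef_pos: [0.6721, 0.0674, 0.3179]
tcp_rot: [0.612, -0.358, 0.595, -0.378]
contact_force: [-0.1, -1.3, -1.9]
opening: 0.649
finger_force: 40.1
```

Request:
carry_out(
  deltas=[0.002, -0.003, -0.001, 0.001, 0.0, -0.158, 0.003, -0.006, -0.002, 0.002, 0.0, -0.315, 0.004, -0.009, -0.003, 0.002, 0.001, -0.472, 0.006, -0.012, -0.003, 0.003, 0.001, -0.629, 0.007, -0.015, -0.004, 0.003, 0.001, -0.786],
)

```text
time: 13.95
eef_pos: [0.6683, 0.0678, 0.3345]
tcp_rot: [0.701, -0.096, 0.696, -0.122]
contact_force: [1.0, 0.2, -0.5]
opening: 0.654
finger_force: 40.1
```

Request:
carry_out(
  deltas=[0.003, -0.001, -0.001, 0.001, 0.001, -0.157, 0.007, -0.002, -0.001, 0.002, 0.001, -0.314, 0.023, 0.036, -0.016, 0.007, 0.0, -0.314, 0.039, 0.074, -0.031, 0.013, -0.001, -0.314, 0.055, 0.112, -0.046, 0.019, -0.002, -0.314],
)

```text
time: 14.58
eef_pos: [0.6266, -0.058, 0.3523]
tcp_rot: [0.707, 0.021, 0.706, -0.021]
contact_force: [0.3, 0.6, -1.5]
opening: 0.652
finger_force: 39.9
```

Request:
carry_out(
  deltas=[0.004, 0.04, -0.016, 0.006, 0.0, 0.0, 0.007, 0.081, -0.032, 0.012, 0.0, 0.0, -0.008, 0.12, -0.052, 0.003, -0.035, 0.0, -0.023, 0.159, -0.071, -0.005, -0.07, 0.0, -0.038, 0.198, -0.091, -0.014, -0.105, 0.001],
)

```text
time: 15.2
eef_pos: [0.5469, -0.2614, 0.3137]
tcp_rot: [0.744, 0.016, 0.668, -0.015]
contact_force: [-0.4, 0.2, -1.0]
opening: 0.651
finger_force: 40.0
```

Run:
```python
from h import *
a,_,w=cloud("top")
H=w.reshape(-1,3)
b,_=ctrl.read_camera("scene")
save("p3.png",np.hstack([cv2.resize(a[140:210,250:345],(407,300)),cv2.resize(b[190:280,220:340],(400,300))])[:,:800])
```

```text
(no output)
```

View pics/p3.png

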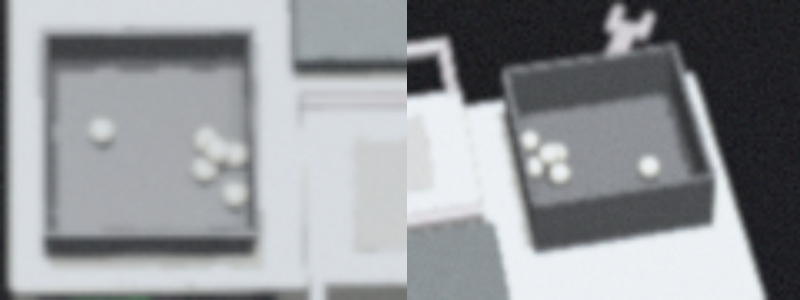

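All six balls lie in the hopper (top crop: 100,130; 208,138; 215,152; 236,153; 203,170; 235,193). Set the cup down.

Request:
carry_out(
  deltas=[-0.017, 0.039, -0.018, -0.009, -0.034, 0.0, -0.051, 0.059, -0.027, -0.021, -0.092, 0.002, -0.086, 0.078, -0.036, -0.034, -0.15, 0.005, -0.121, 0.098, -0.045, -0.047, -0.208, 0.007, -0.156, 0.118, -0.054, -0.059, -0.266, 0.009],
)

```text
time: 15.92
eef_pos: [0.4829, -0.3809, 0.1637]
tcp_rot: [0.826, -0.004, 0.563, 0.006]
contact_force: [0.2, 0.1, -1.4]
opening: 0.647
finger_force: 40.0
```

Request:
carry_out(
  deltas=[-0.035, 0.021, 0.002, -0.013, -0.058, 0.002, -0.068, 0.02, 0.014, -0.013, -0.058, 0.002, -0.1, 0.02, 0.027, -0.013, -0.058, 0.002, -0.123, 0.02, 0.036, -0.013, -0.058, 0.002, -0.123, 0.02, 0.036, -0.013, -0.058, 0.002],
)

```text
time: 16.55
eef_pos: [0.4714, -0.3996, 0.0351]
tcp_rot: [0.842, -0.01, 0.539, 0.009]
contact_force: [-0.7, -0.8, -1.5]
opening: 0.648
finger_force: 40.0
```

Request:
carry_out(
  deltas=[0, 0, 0, 0, 0, 0],
)

```text
time: 16.68
eef_pos: [0.4719, -0.4016, 0.038]
tcp_rot: [0.841, -0.009, 0.54, 0.011]
contact_force: [0.4, -0.0, -0.4]
opening: 0.649
finger_force: 40.0
```

```bash
python3 st.py
python3 - <<'E'
from g import *
p=np.array([.4714,-.4018,.0320]); r=R.from_quat([.8413,-.0097,.5402,.0110])
plan([(p,r)],step=.003)
E
```

```text
16.68 [-1.234, 0.418, 2.19, 1.654, 1.019, -0.989] [ 0.4719 -0.4016  0.038 ] [ 0.841 -0.009  0.54   0.011]
[-0.002, 0.0, 0.001, 0.0, 0.0, 0.0, -0.004, 0.0, 0.001, 0.0, 0.0, 0.0, -0.006, 0.0, 0.002, -0.001, 0.0, 0.001]
end [ 0.4712 -0.4016  0.0318] [0.8413, -0.0099, 0.5404, 0.011] 3 rows
```

Request:
carry_out(
  deltas=[-0.002, 0.0, 0.001, 0.0, 0.0, 0.0, -0.004, 0.0, 0.002, 0.0, 0.0, 0.0, -0.005, 0.0, 0.002, 0.0, 0.0, 0.0, -0.005, 0.0, 0.002, 0.0, 0.0, 0.0],
)

```text
time: 17.18
eef_pos: [0.4711, -0.4016, 0.0321]
tcp_rot: [0.841, -0.01, 0.54, 0.011]
contact_force: [-0.1, 0.6, 0.9]
opening: 0.654
finger_force: 40.1
```

Request:
carry_out(
  deltas=[0, 0, 0, 0, 0, 0, 0, 0, 0, 0, 0, 0, 0, 0, 0, 0, 0, 0, 0, 0, 0, 0, 0, 0, 0, 0, 0, 0, 0, 0],
  grip=100,
)

```text
time: 17.8
eef_pos: [0.4709, -0.4014, 0.0314]
tcp_rot: [0.842, -0.01, 0.54, 0.011]
contact_force: [0.5, -0.3, 0.4]
opening: 0.999
finger_force: 0.0
```

Request:
carry_out(
  deltas=[0, 0, -0.03, 0, 0, 0, 0, 0, -0.06, 0, 0, 0, 0, 0, -0.09, 0, 0, 0, 0, 0, -0.12, 0, 0, 0, 0, 0, -0.12, 0, 0, 0],
)

```text
time: 18.42
eef_pos: [0.361, -0.3991, 0.0823]
tcp_rot: [0.842, -0.011, 0.54, 0.012]
contact_force: [0.0, -0.3, -0.3]
opening: 1.0
finger_force: 0.0
```

```bash
python3 st.py
python3 - <<'E'
from h import *
a,_=ctrl.read_camera("wrist")
_,_,w=cloud("top"); P=w.reshape(-1,3)
p=P[np.all((P>(.40,-.5,.053))&(P<(.54,-.33,.075)),axis=1)]
print(cv2.minAreaRect(p[:,:2].astype(np.float32)*1000),np.percentile(p[:,2],[5,50,95]))
save("p4.png",a)
E
```

```text
18.43 [-1.486, 0.223, 2.325, 1.414, 1.153, -0.927] [ 0.361  -0.3991  0.0823] [ 0.842 -0.011  0.54   0.012]
((447.0435791015625, -402.7259521484375), (56.03019332885742, 59.46783447265625), 0.05599411949515343) [0.0541157  0.06025729 0.06580492]
```

View pics/p4.png

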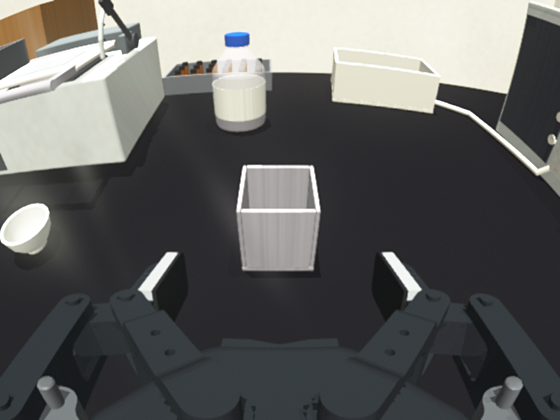

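The cup stands upright and empty (rim 238–318, rows 167–268), released. Next: pointer view and cover-grasp kinematics.

```bash
cat > cv.py <<'E'
from g import *
MY=.040; MO=np.array([.6725,-.0395,0]); RM=R.from_euler('z',MY)
hinge=RM.apply([.005,-.075,.134])+MO
def barpose(th,pitch,y=0.,b=0.025):   # tool pose gripping the bar at cover angle th, tool 'pitch' rad below level at th=0 turning with cover
    bar=hinge+RM.apply([-.165*np.cos(th),y,.165*np.sin(th)])
    a=pitch+th; z=RM.apply([np.cos(a),0,-np.sin(a)]); 
    return bar,z
E
python3 - <<'E'
from cv import *
P=np.load("P.npy")
_,_,w=cloud("top"); W=w.reshape(-1,3)
b=W[np.all((W>(.505,-.20,.115))&(W<(.545,-.04,.16)),axis=1)]; print("bar pts",len(b),b.mean(0).round(4),np.percentile(b[:,2],[50,95]), "pred",barpose(0,0)[0].round(4))
m_=RM.inv().apply(b-MO); h,e=np.histogram(m_[:,0],bins=12); print(h,e.round(4))
for pit in (30,60,70):
  for sg in (1,-1):
    for th in (0,.8):
      bp,zz=barpose(th,np.radians(pit)); a=pit*np.pi/180+th
      yy=sg*RM.apply([np.sin(a),0,np.cos(a)])
      print(pit,sg,th,[q.round(2).tolist() for q in ik(bp+.019*zz,frame(zz,yy),P,n=12)])
w=[((.40,-.40,.26),tl(40,20))]
check(w); plan(w)
E
```

```text
bar pts 323 [ 0.5191 -0.1228  0.1382] [0.13813895 0.14333283] pred [ 0.5156 -0.1208  0.134 ]
[83 74 63 41 11  7  8  9  6  9  7  5] [-0.1651 -0.1622 -0.1592 -0.1563 -0.1533 -0.1504 -0.1474 -0.1445 -0.1415
 -0.1386 -0.1356 -0.1327 -0.1297]
30 1 0 []
30 1 0.8 [[-0.43, -0.05, 1.95, 0.13, 1.02, -0.52]]
30 -1 0 []
30 -1 0.8 [[-0.43, -0.05, 1.95, 0.13, 1.02, 2.62]]
60 1 0 [[-0.55, -0.11, 2.3, 0.53, 0.57, -0.98]]
60 1 0.8 [[-0.34, 0.21, 1.68, -0.1, 1.51, -0.36]]
60 -1 0 [[-0.55, -0.11, 2.3, 0.53, 0.57, 2.16]]
60 -1 0.8 [[-0.34, 0.21, 1.68, -0.1, 1.51, 2.78]]
70 1 0 [[-0.5, -0.05, 2.21, 0.28, 0.7, -0.73]]
70 1 0.8 [[-0.32, 0.3, 1.59, -0.16, 1.67, -0.34]]
70 -1 0 [[-0.5, -0.05, 2.21, 0.28, 0.7, 2.42]]
70 -1 0.8 [[-0.32, 0.3, 1.59, -0.16, 1.67, 2.8]]
wp [ 0.4  -0.4   0.26] [-1.36, 0.26, 1.88, 1.01, 1.76, -0.71] maxstep [0.03 0.02 0.07 0.1  0.09 0.06]
[0.036, 0.0, -0.008, 0.135, 0.016, -0.054, 0.071, 0.001, -0.016, 0.27, 0.032, -0.108, 0.107, 0.001, -0.024, 0.405, 0.048, -0.162, 0.143, 0.002, -0.032, 0.539, 0.064, -0.216, 0.178, 0.002, -0.04, 0.674, 0.08, -0.27]
end [ 0.4001 -0.3997  0.2598] [0.7698, 0.2801, 0.539, -0.196] 5 rows
```

Request:
carry_out(
  deltas=[0.036, 0.0, -0.008, 0.135, 0.016, -0.054, 0.071, 0.001, -0.016, 0.27, 0.032, -0.108, 0.107, 0.001, -0.024, 0.405, 0.048, -0.162, 0.143, 0.002, -0.032, 0.539, 0.064, -0.216, 0.178, 0.002, -0.04, 0.674, 0.08, -0.27],
)

```text
time: 19.2
eef_pos: [0.4007, -0.3994, 0.2605]
tcp_rot: [0.769, 0.282, 0.539, -0.198]
contact_force: [0.4, -0.5, -0.9]
opening: 0.999
finger_force: 0.0
```

Request:
carry_out(
  deltas=[0, 0, 0, 0, 0, 0, 0, 0, 0, 0, 0, 0],
)

```text
time: 19.45
eef_pos: [0.4001, -0.3987, 0.2583]
tcp_rot: [0.77, 0.279, 0.539, -0.197]
contact_force: [-0.3, 0.0, -0.2]
opening: 1.002
finger_force: 0.0
```

```bash
cat > look.py <<'E'
from cv import *
def wristrays():
    s=ctrl.get_state(); pic,d=ctrl.read_camera("wrist"); m=ctrl.camera_model("wrist")
    K=np.array(m["intrinsics"]); T=np.array(m["hand_eye"])
    v,u=np.mgrid[:d.shape[0],:d.shape[1]]
    x=(u-K[0,2])/K[0,0]; y=(v-K[1,2])/K[1,1]; th=np.hypot(x,y); k=np.sin(th)/np.maximum(th,1e-9)
    ray=np.stack([x*k,y*k,np.cos(th)],-1)
    rt=R.from_quat(s["tcp_rot"]); A=rt.as_matrix()@T[:3,:3]; o=s["eef_pos"]+rt.apply(T[:3,3])
    ray=ray@A.T
    # in mill frame
    return pic,d,RM.inv().apply(o-MO),(ray.reshape(-1,3)@RM.as_matrix()).reshape(ray.shape)
def onplane(o,ray,ym):
    t=(ym-o[1])/ray[...,1]; return o+ray*t[...,None]
E
python3 - <<'E'
from look import *
pic,d,o,ray=wristrays(); print("cam mill frame",o.round(3))
np.savez("look.npz",pic=pic,o=o,ray=ray,d=d)
q=onplane(o,ray,-.179)  # right face of pointer
ext=(q[...,0]>-.12)&(q[...,0]<.03)&(q[...,2]>.12)&(q[...,2]<.27)&(ray[...,1]>0)
v,u=np.where(ext); print(u.min(),u.max(),v.min(),v.max())
# rectified view of the pointer plane: 0.5mm/px
r=pic[v.min():v.max()+1,u.min():u.max()+1]; save("p5.png",cv2.resize(r,None,fx=min(790/r.shape[1],590/r.shape[0]),fy=min(790/r.shape[1],590/r.shape[0])))
E
```

```text
cam mill frame [-0.373 -0.416  0.37 ]
250 321 75 208
```

View pics/p5.png

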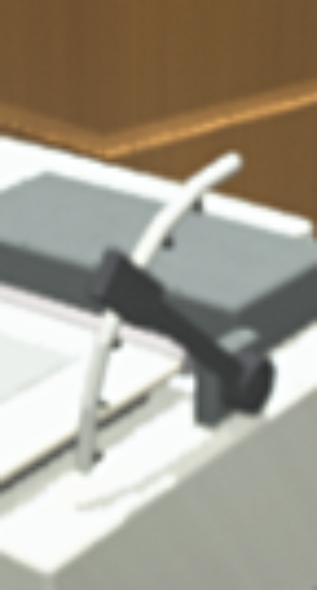

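The crop shows the pointer from its hub (255,385) up to its broad end (110,280), in front of the pale arc.

Run:
```python
from look import *
f=np.load("look.npz"); pic,o,ray,d=f["pic"],f["o"],f["ray"],f["d"]
g=cv2.cvtColor(pic,cv2.COLOR_RGB2GRAY).astype(float)
print(g[130:170:4,268:312:4].astype(int))
for ym in (-.176,-.179):
  q=onplane(o,ray,ym); X=-(q[...,0]-.005); Z=q[...,2]-.134; rad=np.hypot(X,Z); ang=np.arctan2(Z,X)
  for lo,hi in ((.02,.04),(.04,.06),(.06,.08),(.08,.095),(.095,.108)):
    mk=(rad>lo)&(rad<hi)&(np.abs(ang-.8)<.35)&(ray[...,1]>0)&(g<60)
    perp=rad*np.sin(ang-.8)
    print(ym,lo,hi,mk.sum(),"med ang",np.median(ang[mk]).round(3),"perp mm",(np.percentile(perp[mk],[3,50,97])*1000).round(1))
  mk=(rad<.125)&(rad>.095)&(np.abs(ang-.8)<.25)&(g<60); print("tip rad",np.percentile(rad[mk],98).round(4))
# depth cloud check, static cams
for c in("top","scene"):
  p=RM.inv().apply(np.load(c+"_ptr.npy")-MO); X=-(p[:,0]-.005); Z=p[:,2]-.134; rad=np.hypot(X,Z); ang=np.arctan2(Z,X)
  mk=(p[:,1]<-.172)&(rad>.05)&(rad<.12)&(abs(ang-.8)<.3); print(c,mk.sum(),np.median(ang[mk]),ang[mk].mean(), p[mk,1].mean())
```

```text
[[168 168 160 176 245  77 169 169 168 169 171]
 [151 142  79 182 160 170 172 170 169 168 168]
 [ 94  92  63  61  82 170 169 170 170 171 172]
 [ 93  75  62  62  61  98 129 162 170 169 131]
 [233 145 140  63  60  60  88  91  91  90  86]
 [251 230 184 234 153  60  59  76  92 162 103]
 [251 216 195 251 228 228  92  60  84 113  79]
 [252 200 253 251 251 248 114  73  59  62  72]
 [251 183 252 252 194 219 255  88  69  68  57]
 [230 127 240 104 197 196 245  88  70  56  50]]
-0.176 0.02 0.04 23 med ang 0.776 perp mm [-4.1 -0.7  1.7]
-0.176 0.04 0.06 17 med ang 0.739 perp mm [-5.3 -3.1  0.2]
-0.176 0.06 0.08 13 med ang 0.71 perp mm [-9.2 -6.4 -2.2]
-0.176 0.08 0.095 15 med ang 0.785 perp mm [-12.5  -1.3   0.8]
-0.176 0.095 0.108 7 med ang 0.785 perp mm [-14.1  -1.4  -0.6]
tip rad 0.1043
-0.179 0.02 0.04 25 med ang 0.724 perp mm [-5.6 -2.1  0.4]
-0.179 0.04 0.06 19 med ang 0.724 perp mm [-6.  -4.4 -1. ]
-0.179 0.06 0.08 12 med ang 0.708 perp mm [-8.4 -6.1 -2.7]
-0.179 0.08 0.095 16 med ang 0.705 perp mm [-13.2  -7.7  -0.6]
-0.179 0.095 0.108 10 med ang 0.773 perp mm [-14.3  -2.8  -1.7]
tip rad 0.1084
top 48 0.7644941598037709 0.7484206896752891 -0.1748580195778072
scene 62 0.7896351521221927 0.7903471421182652 -0.1747843812574637
```

Run:
```python
from cv import *
for az,pt in ((60,15),(75,20)):
  w=[((.54,-.38,.26),tl(az,pt))]
  check(w); plan(w)
```

```text
wp [ 0.54 -0.38  0.26] [-1.09, 0.53, 1.54, 1.04, 1.9, -0.68] maxstep [0.07 0.07 0.1  0.01 0.04 0.01]
[0.014, 0.025, 0.037, 0.111, 0.028, -0.036, 0.029, 0.051, 0.074, 0.222, 0.056, -0.072, 0.043, 0.076, 0.111, 0.333, 0.085, -0.108]
end [ 0.5398 -0.3802  0.2603] [0.6869, 0.3967, 0.5272, -0.3046] 3 rows
wp [ 0.54 -0.38  0.26] [-1.03, 0.61, 1.39, 0.86, 2.04, -0.75] maxstep [0.06 0.06 0.09 0.03 0.05 0.01]
[0.011, 0.019, 0.028, 0.143, -0.001, -0.053, 0.021, 0.038, 0.056, 0.287, -0.001, -0.106, 0.032, 0.057, 0.084, 0.43, -0.002, -0.159, 0.043, 0.076, 0.111, 0.574, -0.002, -0.212]
end [ 0.5398 -0.3802  0.2603] [0.6497, 0.4988, 0.455, -0.3493] 4 rows
```

Request:
carry_out(
  deltas=[0.011, 0.019, 0.028, 0.143, -0.001, -0.053, 0.021, 0.038, 0.056, 0.287, -0.001, -0.106, 0.032, 0.057, 0.084, 0.43, -0.002, -0.159, 0.043, 0.076, 0.111, 0.574, -0.002, -0.212, 0.043, 0.076, 0.111, 0.574, -0.002, -0.212],
)

```text
time: 20.12
eef_pos: [0.542, -0.3796, 0.2593]
tcp_rot: [0.649, 0.5, 0.454, -0.35]
contact_force: [-0.7, -0.4, 0.0]
opening: 0.998
finger_force: 0.0
```

Request:
carry_out(
  deltas=[0, 0, 0, 0, 0, 0, 0, 0, 0, 0, 0, 0],
)

```text
time: 20.38
eef_pos: [0.5385, -0.3818, 0.2621]
tcp_rot: [0.651, 0.499, 0.455, -0.348]
contact_force: [0.1, -0.5, 0.1]
opening: 1.006
finger_force: 0.0
```

```bash
cat > rect.py <<'E'
from look import *
import sys
# rectified view of the plane y_mill=ym: 0.25 mm per pixel, columns along mill x, rows downward
def rectify(name,ym=-.178,x0=-.18,x1=.04,z0=.11,z1=.28,s=.0004):
    st=ctrl.get_state(); pic,d=ctrl.read_camera("wrist"); m=ctrl.camera_model("wrist")
    K=np.array(m["intrinsics"]); T=np.array(m["hand_eye"]); rt=R.from_quat(st["tcp_rot"])
    X,Z=np.meshgrid(np.arange(x0,x1,s),np.arange(z1,z0,-s))
    w=RM.apply(np.stack([X,np.full_like(X,ym),Z],-1).reshape(-1,3))+MO
    pc=(rt.inv().apply(w-st["eef_pos"])-T[:3,3])@T[:3,:3]
    h=np.hypot(pc[:,0],pc[:,1]); th=np.arctan2(h,pc[:,2])/h
    u=(K[0,0]*th*pc[:,0]+K[0,2]).reshape(X.shape).astype(np.float32); v=(K[1,1]*th*pc[:,1]+K[1,2]).reshape(X.shape).astype(np.float32)
    im=cv2.remap(pic,u,v,cv2.INTER_CUBIC); np.savez(name+".npz",im=im,X=X,Z=Z,pic=pic); save(name+".png",im); return pic,im,X,Z
E
python3 - <<'E'
from rect import *
pic,im,X,Z=rectify("r1"); print(im.shape)
g=cv2.cvtColor(im,cv2.COLOR_RGB2GRAY)
A=-(X-.005);B=Z-.134;rad=np.hypot(A,B);ang=np.arctan2(B,A)
for lo in np.arange(.03,.11,.01):
    mk=(rad>lo)&(rad<lo+.01)&(abs(ang-.78)<.3)&(g<75); perp=rad*np.sin(ang-.78)
    if mk.sum(): print(round(lo,3),mk.sum(),np.median(ang[mk]).round(3),(np.percentile(perp[mk],[3,50,97])*1000).round(1))
E
```

```text
(426, 550, 3)
0.03 402 0.82 [-1.6  1.5  4.5]
0.04 365 0.795 [-1.9  0.7  3.5]
0.05 346 0.783 [-2.7  0.1  2.7]
0.06 345 0.771 [-3.2 -0.6  1.9]
0.07 368 0.764 [-4.  -1.2  1.4]
0.08 832 0.77 [-7.9 -0.8 24.1]
0.09 385 0.787 [-9.   0.6 25.1]
0.1 165 0.795 [-9.5  1.5 23.9]
```

View pics/r1.png

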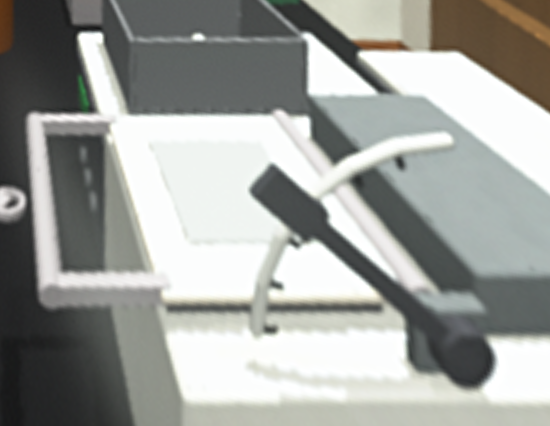

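The rectified side view shows the pointer clearly: hub about (465,358), end about (265,178), slope ≈ 0.72 rad; bar at left (45,115–300).

Run:
```python
from rect import *
f=np.load("r1.npz"); im,X,Z=f["im"],f["X"],f["Z"]; g=cv2.cvtColor(im,cv2.COLOR_RGB2GRAY)
for hx,hz in ((.006,.137),(.005,.134)):
 for thr in (60,75,95):
  A=-(X-hx);B=Z-hz;rad=np.hypot(A,B);ang=np.arctan2(B,A); perp=rad*np.sin(ang-.73); al=rad*np.cos(ang-.73)
  mk=(al>.03)&(al<.076)&(abs(perp)<.009)&(g<thr)
  # midline: per-bin middle of edges
  bins=np.arange(.03,.076,.003); mids=[];cs=[]
  for b in bins:
    s=mk&(al>=b)&(al<b+.003)
    if s.sum()>10: mids.append(np.percentile(perp[s],[4,96]).mean()); cs.append(b)
  k=np.polyfit(cs,mids,1); 
  h=(al>.085)&(al<.104)&(abs(perp)<.011)&(g<thr); hm=np.percentile(perp[h],[3,97])
  print(hx,thr,"slope ang",(.73+k[0]).round(4),"off mm",(k[1]*1e3).round(1),"head mid ang",(.73+hm.mean()/.095).round(4),"head w",np.ptp(hm).round(4))
# disc centre of hub
m=((X>-.01)&(X<.02)&(Z>.115)&(Z<.155)&(g<70)); print(X[m].mean(),Z[m].mean())
```

```text
Traceback (most recent call last):
TypeError: expected non-empty vector for x
```

Run:
```python
from rect import *
f=np.load("r1.npz"); im,X,Z=f["im"],f["X"],f["Z"]; g=cv2.cvtColor(im,cv2.COLOR_RGB2GRAY)
for hx,hz in ((.006,.137),(.005,.134)):
 for thr in (70,80,95):
  A=-(X-hx);B=Z-hz;rad=np.hypot(A,B);ang=np.arctan2(B,A); perp=rad*np.sin(ang-.73); al=rad*np.cos(ang-.73)
  mk=(al>.03)&(al<.076)&(abs(perp)<.009)&(g<thr)
  bins=np.arange(.03,.076,.003); mids=[];cs=[]
  for b in bins:
    s=mk&(al>=b)&(al<b+.003)
    if s.sum()>10: mids.append(np.percentile(perp[s],[4,96]).mean()); cs.append(b)
  k=np.polyfit(cs,mids,1) if cs else [0,0]
  h=(al>.085)&(al<.104)&(abs(perp)<.011)&(g<thr)
  hm=np.percentile(perp[h],[3,97]) if h.any() else np.zeros(2)
  print(hx,thr,"slope ang",round(.73+k[0],4),"off mm",round(k[1]*1e3,1),"head mid ang",round(.73+hm.mean()/.095,4),"head w",np.ptp(hm).round(4))
m=((X>-.01)&(X<.02)&(Z>.115)&(Z<.155)&(g<70)); print(X[m].mean(),Z[m].mean())
```

```text
0.006 70 slope ang 0.7142 off mm 0.7 head mid ang 0.721 head w 0.0124
0.006 80 slope ang 0.7163 off mm 0.6 head mid ang 0.7211 head w 0.0124
0.006 95 slope ang 0.7247 off mm 0.1 head mid ang 0.7212 head w 0.0131
0.005 70 slope ang 0.7164 off mm 3.6 head mid ang 0.7515 head w 0.0124
0.005 80 slope ang 0.7448 off mm 1.6 head mid ang 0.7519 head w 0.0125
0.005 95 slope ang 0.7433 off mm 1.7 head mid ang 0.752 head w 0.0131
0.0032142123963731974 0.1383183576786379
```

```bash
cat >> cv.py <<'E'
PIT=np.radians(60)
def tp(th,back=0.,tool=None):
    b,zz=barpose(th,PIT); a=PIT+(th if tool is None else tool)
    zz=RM.apply([np.cos(a),0,-np.sin(a)])
    return b+(.020-back)*zz,frame(zz,RM.apply([np.sin(a),0,np.cos(a)]))
E
python3 - <<'E'
from cv import *
w=[((.46,-.32,.36),tl(40,40)),tp(0,.14),tp(0,.0)]
# choose order of yaw via check
q=check(w); plan(w,step=.05)
check([tp(t) for t in (.2,.4,.6,.75)],seed=q,start=tp(0))
E
```

```text
wp [ 0.46 -0.32  0.36] [-1.14, -0.04, 1.86, 0.83, 1.61, -0.36] maxstep [0.02 0.11 0.1  0.02 0.08 0.08]
wp [ 0.456 -0.123  0.238] [-0.66, -0.48, 2.33, 0.42, 0.91, -0.89] maxstep [0.06 0.11 0.1  0.05 0.08 0.08]
wp [ 0.526 -0.12   0.117] [-0.55, -0.11, 2.29, 0.54, 0.57, -0.98] maxstep [0.06 0.11 0.1  0.05 0.09 0.08]
[0.021, -0.018, 0.001, -0.106, -0.067, 0.062, 0.042, -0.037, 0.001, -0.211, -0.134, 0.123, 0.063, -0.055, 0.002, -0.317, -0.202, 0.185, 0.084, -0.073, 0.003, -0.423, -0.269, 0.247, 0.105, -0.092, 0.003, -0.529, -0.336, 0.308]
[-0.001, -0.019, 0.022, -0.008, -0.07, -0.128, -0.003, -0.038, 0.043, -0.016, -0.14, -0.256, -0.005, -0.058, 0.065, -0.024, -0.209, -0.384, -0.007, -0.077, 0.087, -0.032, -0.279, -0.513, -0.009, -0.096, 0.108, -0.04, -0.349, -0.641]
[0.017, -0.015, 0.018, -0.008, -0.069, -0.128, 0.034, -0.03, 0.036, -0.017, -0.139, -0.256, 0.051, -0.045, 0.055, -0.025, -0.209, -0.384, 0.042, -0.042, 0.1, -0.025, -0.209, -0.384, 0.033, -0.039, 0.146, -0.025, -0.209, -0.384]
[0.0, 0.0, 0.047, 0.0, 0.0, 0.0]
end [ 0.5257 -0.12    0.1162] [0.6693, 0.6964, 0.1866, 0.1795] 16 rows
wp [ 0.525 -0.12   0.148] [-0.49, -0.09, 2.17, 0.23, 0.79, -0.67] maxstep [0.03 0.02 0.07 0.18 0.12 0.19]
wp [ 0.531 -0.12   0.178] [-0.44, -0.02, 2.02, 0.07, 1.03, -0.51] maxstep [0.03 0.04 0.08 0.18 0.12 0.19]
wp [ 0.543 -0.12   0.207] [-0.39, 0.09, 1.85, -0.03, 1.27, -0.41] maxstep [0.03 0.05 0.08 0.18 0.12 0.19]
wp [ 0.555 -0.119  0.227] [-0.35, 0.18, 1.72, -0.09, 1.45, -0.37] maxstep [0.03 0.05 0.08 0.18 0.12 0.19]
```

Request:
carry_out(
  deltas=[0.021, -0.018, 0.001, -0.106, -0.067, 0.062, 0.042, -0.037, 0.001, -0.211, -0.134, 0.123, 0.063, -0.055, 0.002, -0.317, -0.202, 0.185, 0.084, -0.073, 0.003, -0.423, -0.269, 0.247, 0.105, -0.092, 0.003, -0.529, -0.336, 0.308],
  grip=50,
)

```text
time: 21.05
eef_pos: [0.4591, -0.32, 0.3607]
tcp_rot: [0.852, 0.309, 0.397, -0.142]
contact_force: [0.6, 0.1, 1.1]
opening: 0.501
finger_force: 0.0
```

Request:
carry_out(
  deltas=[-0.001, -0.019, 0.022, -0.008, -0.07, -0.128, -0.003, -0.038, 0.043, -0.016, -0.14, -0.256, -0.005, -0.058, 0.065, -0.024, -0.209, -0.384, -0.007, -0.077, 0.087, -0.032, -0.279, -0.513, -0.009, -0.096, 0.108, -0.04, -0.349, -0.641],
)

```text
time: 21.68
eef_pos: [0.4568, -0.1968, 0.2831]
tcp_rot: [0.768, 0.575, 0.276, 0.061]
contact_force: [-0.2, 0.3, 0.7]
opening: 0.501
finger_force: 0.0
```

Request:
carry_out(
  deltas=[0.017, -0.015, 0.018, -0.008, -0.069, -0.128, 0.034, -0.03, 0.036, -0.017, -0.139, -0.256, 0.051, -0.045, 0.055, -0.025, -0.209, -0.384, 0.051, -0.045, 0.055, -0.025, -0.209, -0.384, 0.051, -0.045, 0.055, -0.025, -0.209, -0.384],
)

```text
time: 22.3
eef_pos: [0.4562, -0.1236, 0.2378]
tcp_rot: [0.669, 0.697, 0.187, 0.18]
contact_force: [-0.3, 0.2, 0.1]
opening: 0.5
finger_force: 0.0
```

```bash
python3 st.py
python3 - <<'E'
from look import *
# bar seen by wrist depth, expressed in mill frame
pic,d,o,ray=wristrays(); m=ctrl.camera_model("wrist"); 
s=ctrl.get_state(); fw=RM.inv().apply(R.from_quat(s["tcp_rot"]).apply(np.array(m["hand_eye"])[:3,2]))
t=d/np.maximum(ray@fw,1e-3); p=o+ray*t[...,None]
mk=(d>0)&(p[...,0]>-.19)&(p[...,0]<-.14)&(abs(p[...,1]+.075)<.04)&(p[...,2]>.12)&(p[...,2]<.155)
b=p[mk]; print(len(b),b.mean(0).round(4),np.percentile(b[:,0],[5,95]).round(4),np.percentile(b[:,2],[5,95]).round(4))
print("opening",s["opening"])
plan([tp(0,.0)],step=.04)
E
```

```text
22.3 [-0.658, -0.476, 2.332, 0.419, 0.912, -0.895] [ 0.4562 -0.1236  0.2378] [0.669 0.697 0.187 0.18 ]
1334 [-0.1592 -0.0732  0.1387] [-0.1629 -0.1535] [0.1338 0.1411]
opening 0.502747674345832
[0.0, 0.0, 0.035, 0.001, 0.0, 0.0, 0.001, 0.0, 0.07, 0.001, 0.001, 0.0, 0.001, -0.001, 0.105, 0.002, 0.001, 0.0, 0.001, -0.001, 0.14, 0.002, 0.001, 0.001]
end [ 0.5257 -0.1205  0.1165] [0.6694, 0.6963, 0.1866, 0.1794] 4 rows
```

Request:
carry_out(
  deltas=[0.0, 0.0, 0.035, 0.001, 0.0, 0.0, 0.001, 0.0, 0.07, 0.001, 0.001, 0.0, 0.001, -0.001, 0.105, 0.002, 0.001, 0.0, 0.001, -0.001, 0.14, 0.002, 0.001, 0.001, 0.001, -0.001, 0.14, 0.002, 0.001, 0.001],
)

```text
time: 22.98
eef_pos: [0.5246, -0.1197, 0.1127]
tcp_rot: [0.67, 0.697, 0.186, 0.176]
contact_force: [0.1, 1.0, 1.0]
opening: 0.498
finger_force: 0.0
```

Request:
carry_out(
  deltas=[0, 0, 0, 0, 0, 0, 0, 0, 0, 0, 0, 0, 0, 0, 0, 0, 0, 0, 0, 0, 0, 0, 0, 0, 0, 0, 0, 0, 0, 0],
  grip=0,
  grip_force=60,
)

```text
time: 23.6
eef_pos: [0.5268, -0.1204, 0.1179]
tcp_rot: [0.668, 0.697, 0.187, 0.181]
contact_force: [-0.7, -1.4, 7.3]
opening: 0.116
finger_force: 59.4
```

```bash
python3 st.py
python3 - <<'E'
from cv import *
s=ctrl.get_state(); p=s["eef_pos"]; r=R.from_quat(s["tcp_rot"]); print(s["opening"],s["finger_force"],s["contact_force"])
# rigid turn of the present pose about the hinge
w=[]
for t in np.linspace(.08,.64,8):
    T=RM*R.from_euler('y',t)*RM.inv(); w.append((hinge+T.apply(p-hinge),T*r))
check(w); plan(w)
E
```

```text
23.6 [-0.544, -0.107, 2.293, 0.536, 0.569, -0.985] [ 0.5268 -0.1204  0.1179] [0.668 0.697 0.187 0.181]
0.11620963060689445 59.36591148376465 [-0.70550344 -1.43975233  7.3446824 ]
wp [ 0.526 -0.12   0.13 ] [-0.52, -0.11, 2.25, 0.39, 0.65, -0.83] maxstep [0.01 0.   0.02 0.08 0.04 0.08]
wp [ 0.526 -0.12   0.143] [-0.5, -0.09, 2.19, 0.27, 0.74, -0.72] maxstep [0.01 0.01 0.03 0.08 0.05 0.08]
wp [ 0.527 -0.12   0.155] [-0.48, -0.07, 2.14, 0.19, 0.84, -0.63] maxstep [0.01 0.01 0.03 0.08 0.05 0.08]
wp [ 0.53  -0.12   0.167] [-0.46, -0.05, 2.08, 0.12, 0.93, -0.56] maxstep [0.01 0.01 0.03 0.08 0.05 0.08]
wp [ 0.533 -0.12   0.179] [-0.43, -0.01, 2.01, 0.07, 1.03, -0.51] maxstep [0.01 0.02 0.03 0.08 0.05 0.08]
wp [ 0.537 -0.12   0.191] [-0.41, 0.02, 1.95, 0.02, 1.13, -0.46] maxstep [0.01 0.02 0.03 0.08 0.05 0.08]
wp [ 0.542 -0.12   0.202] [-0.39, 0.07, 1.88, -0.02, 1.22, -0.43] maxstep [0.01 0.02 0.03 0.08 0.05 0.08]
wp [ 0.548 -0.12   0.213] [-0.37, 0.11, 1.82, -0.05, 1.32, -0.4] maxstep [0.01 0.02 0.03 0.08 0.05 0.08]
[0.0, 0.006, -0.011, 0.08, 0.0, 0.0, 0.0, 0.012, -0.022, 0.16, 0.0, 0.0, 0.0, 0.019, -0.032, 0.24, 0.001, 0.0, 0.0, 0.027, -0.041, 0.32, 0.001, -0.001, 0.0, 0.036, -0.05, 0.4, 0.001, -0.001]
[0.0, 0.005, -0.011, 0.08, 0.0, 0.0, 0.0, 0.012, -0.022, 0.16, 0.0, 0.0, 0.0, 0.019, -0.032, 0.24, 0.0, 0.0]
end [ 0.5476 -0.1193  0.2134] [0.6909, 0.7207, -0.0416, -0.0385] 8 rows
```

Request:
carry_out(
  deltas=[0.0, 0.006, -0.011, 0.08, 0.0, 0.0, 0.0, 0.012, -0.022, 0.16, 0.0, 0.0, 0.0, 0.019, -0.032, 0.24, 0.001, 0.0, 0.0, 0.027, -0.041, 0.32, 0.001, -0.001, 0.0, 0.036, -0.05, 0.4, 0.001, -0.001],
)

```text
time: 24.22
eef_pos: [0.5315, -0.1201, 0.1771]
tcp_rot: [0.691, 0.721, 0.043, 0.042]
contact_force: [3.3, -2.6, -2.6]
opening: 0.115
finger_force: 59.6
```

Request:
carry_out(
  deltas=[0.0, 0.005, -0.011, 0.08, 0.0, 0.0, 0.0, 0.012, -0.022, 0.16, 0.0, 0.0, 0.0, 0.019, -0.032, 0.24, 0.0, 0.0, 0.0, 0.019, -0.032, 0.24, 0.0, 0.0, 0.0, 0.019, -0.032, 0.24, 0.0, 0.0],
)

```text
time: 24.85
eef_pos: [0.5453, -0.1195, 0.2105]
tcp_rot: [0.69, 0.721, -0.044, -0.041]
contact_force: [-3.2, -3.5, 2.6]
opening: 0.116
finger_force: 60.4
```

```bash
cat > meas.py <<'E'
from cv import *
s=ctrl.get_state(); print(s["time"],s["opening"],s["finger_force"],s["contact_force"])
zz=R.from_quat(s["tcp_rot"]).apply([0,0,1]); b=RM.inv().apply(s["eef_pos"]-.020*zz-hinge); print("arm: bar",b.round(4),"angle",np.arctan2(b[2],-b[0]).round(4),"rad",np.hypot(b[0],b[2]).round(4))
im=[]
for cam in ("scene","top"):
    pic,d,w=cloud(cam); np.savez("c_"+cam+".npz",pic=pic,w=w)
    p=RM.inv().apply((w.reshape(-1,3)-hinge)); p=p[np.isfinite(p[:,0])]
    # panel: width +-70 mm
    A=-p[:,0]; rad=np.hypot(A,p[:,2]); ang=np.arctan2(p[:,2],A)
    a0=np.arctan2(b[2],-b[0]); m=(abs(p[:,1])<.065)&(rad>.03)&(rad<.108)&(abs(ang-a0)<.25)
    q=p[m]
    if len(q)<50: print(cam,len(q)); continue
    for _ in range(4):
        C=np.c_[-q[:,0],q[:,1],np.ones(len(q))]; k=np.linalg.lstsq(C,q[:,2],rcond=None)[0]; e=q[:,2]-C@k; q=q[abs(e)<max(.004,2*e.std())]
    print(cam,"panel",len(q),"angle",np.arctan(k[0]).round(4),"side slope",k[1].round(3),"off mm",(k[2]*1e3).round(1),"std",e.std().round(4))
    m=(p[:,1]<-.096)&(p[:,1]>-.11)&(rad>.035)&(rad<.108)&(abs(ang-.73)<.2); m2=m&(abs(rad*np.sin(ang-.73))<.011)
    print(cam,"pointer",m2.sum(),np.mean(ang[m2]).round(3), np.median(ang[m2]).round(3))
    if m2.sum()>10: print("  line",np.arctan(np.polyfit(A[m2],p[m2,2],1)).round(3)[0])
E
python3 meas.py
```

```text
24.85 0.11580045024759467 60.352508425712585 [-3.20055383 -3.53732669  2.63544822]
arm: bar [-0.1329  0.0002  0.0963] angle 0.6272 rad 0.1642
scene panel 1606 angle 0.5948 side slope -0.004 off mm 6.7 std 0.0024
scene pointer 76 0.806 0.805
  line 0.716
top panel 209 angle 0.6038 side slope -0.062 off mm 8.2 std 0.002
top pointer 0 nan nan
  return _methods._mean(a, axis=axis, dtype=dtype,
  ret = ret.dtype.type(ret / rcount)
```

Run:
```python
from cv import *
def fit(w,a0,lab):
    p=RM.inv().apply((w.reshape(-1,3)-hinge)); p=p[np.isfinite(p[:,0])]
    A=-p[:,0]; rad=np.hypot(A,p[:,2]); ang=np.arctan2(p[:,2],A)
    for lo,hi,yy in ((.03,.108,.065),(.04,.10,.05),(.03,.07,.06),(.07,.108,.06)):
        q=p[(abs(p[:,1])<yy)&(rad>lo)&(rad<hi)&(abs(rad*np.sin(ang-a0)-.004)<.012)]
        for _ in range(4):
            C=np.c_[-q[:,0],q[:,1],np.ones(len(q))]; k=np.linalg.lstsq(C,q[:,2],rcond=None)[0]; e=q[:,2]-C@k; q=q[abs(e)<max(.004,2*e.std())]
        print(lab,lo,hi,len(q),np.arctan(k[0]).round(4),k[1].round(3),(k[2]*1e3).round(1))
for c in("scene","top"):
    fit(np.load(c+"_w.npy"),0,c+"0"); fit(np.load("c_"+c+".npz")["w"],.61,c+"1")
print("tool turn",(R.from_quat(ctrl.get_state()["tcp_rot"])*R.from_quat([.668,.697,.187,.181]).inv()).as_rotvec())
# pointer line, scene, before and now
for w in (np.load("scene_w.npy"),np.load("c_scene.npz")["w"],np.load("top_w.npy")):
    p=RM.inv().apply(w.reshape(-1,3)-hinge); p=p[np.isfinite(p[:,0])]; A=-p[:,0]
    for y0,y1 in((-.112,-.098),(-.108,-.095)):
        m=(p[:,1]>y0)&(p[:,1]<y1)&(np.hypot(A,p[:,2])<.112)&(A>.02)&(p[:,2]>.02)&(abs(np.arctan2(p[:,2],A)-.75)<.25)
        if m.sum()>10:
            c=p[m][:,[0,2]]*[-1,1]; u,s_,v=np.linalg.svd(c-c.mean(0)); print(m.sum(),"ptr pca",np.arctan2(v[0,1],v[0,0])%np.pi)
```

```text
scene0 0.03 0.108 1842 -0.0617 0.001 9.4
scene0 0.04 0.1 1030 -0.0638 -0.002 10.0
scene0 0.03 0.07 844 -0.0953 0.003 9.9
scene0 0.07 0.108 872 -0.0449 -0.002 8.7
scene1 0.03 0.108 1610 0.5937 -0.004 6.8
scene1 0.04 0.1 963 0.5918 -0.002 7.4
scene1 0.03 0.07 776 0.5737 -0.008 7.7
scene1 0.07 0.108 730 0.5356 -0.003 13.0
top0 0.03 0.108 1909 -0.0689 0.001 8.7
top0 0.04 0.1 1167 -0.0688 0.004 8.9
top0 0.03 0.07 924 -0.0965 0.003 8.7
top0 0.07 0.108 822 -0.0591 0.002 8.8
top1 0.03 0.108 209 0.6038 -0.062 8.2
top1 0.04 0.1 73 0.5736 -0.058 10.0
top1 0.03 0.07 117 0.5984 -0.064 8.6
top1 0.07 0.108 56 0.5608 -0.048 11.7
tool turn [-2.65781723e-02  6.46012217e-01  1.57621853e-04]
71 ptr pca 0.8033890399382932
83 ptr pca 0.7902216995561337
68 ptr pca 0.765959901567097
82 ptr pca 0.7507583278450514
45 ptr pca 0.6969366037985025
51 ptr pca 0.713889077872798
```

Run:
```python
from cv import *
s=ctrl.get_state(); p=s["eef_pos"]; r=R.from_quat(s["tcp_rot"]); w=[]
for t in (.05,.10):
    T=RM*R.from_euler('y',t)*RM.inv(); w.append((hinge+T.apply(p-hinge),T*r))
check(w); plan(w,nd=(4,3))
```

```text
wp [ 0.549 -0.119  0.217] [-0.36, 0.14, 1.78, -0.07, 1.38, -0.39] maxstep [0.01 0.02 0.02 0.01 0.03 0.01]
wp [ 0.553 -0.119  0.224] [-0.35, 0.18, 1.73, -0.09, 1.44, -0.38] maxstep [0.01 0.02 0.02 0.01 0.03 0.01]
[0.0, 0.0032, -0.0071, 0.05, 0.0, 0.0, 0.0, 0.0067, -0.014, 0.1, 0.0, 0.0]
end [ 0.5535 -0.1191  0.2235] [0.6875, 0.7178, -0.0798, -0.0754] 2 rows
```

Request:
carry_out(
  deltas=[0.0, 0.0032, -0.0071, 0.05, 0.0, 0.0, 0.0, 0.0067, -0.014, 0.1, 0.0, 0.0, 0.0, 0.0067, -0.014, 0.1, 0.0, 0.0, 0.0, 0.0067, -0.014, 0.1, 0.0, 0.0, 0.0, 0.0067, -0.014, 0.1, 0.0, 0.0],
)

```text
time: 25.58
eef_pos: [0.5536, -0.1191, 0.2238]
tcp_rot: [0.688, 0.718, -0.079, -0.075]
contact_force: [-2.8, -5.1, 3.6]
opening: 0.115
finger_force: 60.5
```

```bash
python3 meas.py 2>/dev/null
python3 - <<'E'
from look import *
pic,d,o,ray=wristrays(); np.savez("wl.npz",pic=pic,d=d,o=o,ray=ray)
b=np.load("c_scene.npz")["pic"]
save("p6.png",np.hstack([cv2.resize(pic,(400,300)),cv2.resize(b[190:280,140:260],(400,300),interpolation=cv2.INTER_CUBIC)]))
E
```

```text
25.575 0.11540916264864234 60.52719533443451 [-2.81541515 -5.05952904  3.55760892]
arm: bar [-0.1227  0.0002  0.1093] angle 0.7279 rad 0.1643
scene panel 1638 angle 0.696 side slope 0.002 off mm 7.2 std 0.0027
scene pointer 74 0.797 0.804
  line 0.744
top panel 81 angle 0.709 side slope -0.063 off mm 7.9 std 0.0018
top pointer 20 0.744 0.752
  line -0.301
```

View pics/p6.png

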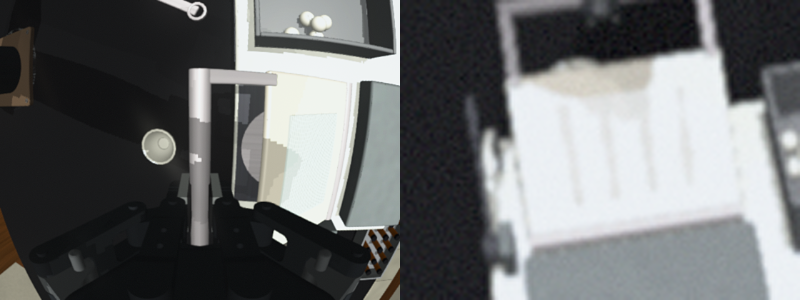

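The scene crop shows the raised cover with its right edge about parallel to the pointer at (470,95)–(500,255). One numeric check of the side-view's slope bias on the shut cover's level edge.

Run:
```python
from rect import *
f=np.load("r1.npz"); g=cv2.GaussianBlur(cv2.cvtColor(f["im"],cv2.COLOR_RGB2GRAY),(5,5),0).astype(float)
gy=np.diff(g,axis=0)
for lo,hi in ((292,312),(376,415)):
  for a,b in ((185,250),(285,375),(185,375)):
    cols=np.arange(a,b); r=[]
    for c_ in cols:
        col=np.clip(-gy[lo:hi,c_],0,None); k=col.argmax(); sl=slice(max(0,k-3),k+4); r.append(lo+(np.arange(hi-lo)[sl]*col[sl]).sum()/max(col[sl].sum(),1e-6))
    k=np.polyfit(cols,r,1); res=np.array(r)-np.polyval(k,cols); ok=abs(res)<2; k=np.polyfit(cols[ok],np.array(r)[ok],1); print(lo,a,b,ok.sum(),"slope",k[0].round(4),"std",res[ok].std().round(2))
X,Z=f["X"],f["Z"]; gg=cv2.cvtColor(f["im"],cv2.COLOR_RGB2GRAY).astype(float)
# pointer shaft midline by darkness-weighted centroid across the shaft, several windows
A=-(X-.006);B=Z-.137
for w0 in (.70,.72,.74):
    al=A*np.cos(w0)+B*np.sin(w0); pe=-A*np.sin(w0)+B*np.cos(w0)
    for lo,hi in ((.035,.075),(.045,.078),(.035,.06)):
        cs=[];ms=[]
        for b in np.arange(lo,hi,.002):
            s=(al>=b)&(al<b+.002)&(abs(pe)<.008); wt=np.clip(85-gg[s],0,None)
            if wt.sum()>0: cs.append(b);ms.append((wt*pe[s]).sum()/wt.sum())
        print(w0,lo,hi,(w0+np.polyfit(cs,ms,1)[0]).round(4),end="; ")
    print()
```

```text
292 185 250 65 slope -0.0017 std 0.53
292 285 375 90 slope 0.0022 std 0.52
292 185 375 177 slope -0.0013 std 0.58
376 185 250 62 slope -0.0017 std 0.69
376 285 375 38 slope -0.0188 std 1.02
376 185 375 125 slope -0.0325 std 0.98
0.7 0.035 0.075 0.7174; 0.7 0.045 0.078 0.7165; 0.7 0.035 0.06 0.7145; 
0.72 0.035 0.075 0.7157; 0.72 0.045 0.078 0.7154; 0.72 0.035 0.06 0.7119; 
0.74 0.035 0.075 0.7158; 0.74 0.045 0.078 0.7135; 0.74 0.035 0.06 0.7131;
```

```bash
python3 -c "
from plant import ctrl
print(ctrl.sign_off())"
```

```text
the job is handed in; nothing more can be done
None
```

I handed the job in at about 26 s: all six balls are in the hopper, the empty cup stands upright and released on the bench, and the gripper is holding the cover at about 0.72 rad, against about 0.716 rad measured for the pointer.

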